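# Find the unbolted test cube and lift it into the curing drawer

### The job

Pull the curing cabinet's drawer out to its stop. Then find the one mortar cube in the mould that is no longer bolted down: ease each cube up a few millimetres by its steel tab to feel which is free, without hauling on or wrenching the ones held by their sprung bolts. Lift the free cube straight out of its tight pocket and set it down gently on the floor of the open drawer, upright with its tab on top; let go, and leave the drawer fully out, the other two cubes seated in the mould and everything else in place.

Things in the scene. Friction and masses are not known exactly. Their poses are not given: they have to be found in the camera images.
- mould: Fixed three-gang steel cube mould, 276 mm long (its y), 130 mm wide (x), on an inclined stand. Origin on the table under the middle pocket; z vertical. The block leans 20 degrees about y: the pocket axes point up and to -x, (-0.342, 0, 0.940) in this frame. Top face about 70 to 111 mm above the table.
- pocket_mid (a point): Centre of the middle pocket's mouth in the mould's top face, 92 mm above the mould's origin, 21 mm to its -x, and 62 mm from the block's underside along the pocket axis. Three square pockets, 51.5 mm wide and 52 mm deep, in a row along the mould's y, 95 mm apart, with corners pointing along the row and across it. Cube tops lie 2 mm below the mouths.
- cube_1: 50 mm grey mortar cube, 0.22 to 0.37 kg, in the mould pocket at the mould's y = -95 mm, with 0.75 mm play per side. Origin: centre of its underside; z up through its tab (in the mould: along the pocket axis, tilted 20 degrees); x and y through its corner edges, y along the row. Clear of the pocket once raised 52 mm along the pocket axis. May be the free one.
- cube_2: Same cube in the middle pocket (y = 0), same axes; may be the free one. On each cube's top stands a flat steel tab, the only thing to grip: 12 mm thick along the cube's y, 26 mm wide along its x, from 50 to 71 mm above the underside.
- cube_3: Same cube in the pocket at the mould's y = +95 mm, same axes; may be the free one. The three look alike: which one is free changes from time to time and cannot be seen.
- bolt_a (a joint): Unseen sprung hold-down bolt under one of the two held cubes (which one is not known): how far it is drawn up (m), 0 at rest. A held cube lifts 2 mm freely, then pulls back with 2 N and 2.5 N more per mm, and sinks back when lowered. Drawing the bolt up over 8 mm (22 N) damages it.
- bolt_b (a joint): The like bolt under the other held cube. The third cube has no bolt: lifting it takes only its weight.
- cabinet: Fixed white bench-top cabinet with a wooden top, 240 mm deep, 220 mm wide, 120 mm high, one drawer opening along this body's -x. Origin on the table, 75 mm in front (-x) of the carcass front, on the centre line; z vertical, y along the front.
- drawer (a joint): How far the drawer is pulled out (m): 0 shut, stop at 0.150. It starts shut or up to 30 mm ajar. It drags with about 2 N and stays where left.
- drawer_handle (a point): Middle of the drawer's handle, a level steel bar of 10 x 10 mm section, 110 mm long along the cabinet's y, 86 mm above the table, its axis 42 mm in front of the drawer front; two 10 mm arms hold it 50 mm either side of the middle. Moves with the drawer. The drawer front is 18 mm thick, its top edge 107 mm above the table.
- drawer_floor (a point): Point on the drawer's aluminium floor, 20 mm above the table, 75 mm behind the inside of the drawer front, on the centre line; moves with the drawer; axes as the cabinet. At the stop, bare floor reaches 75 mm either way along x (to the drawer front and to under the carcass front) and 93 mm along y (side walls 28 mm high above the floor).
- dish: Shallow glass dish, 84 mm diameter, 16 mm high, standing on top of the cabinet. Origin under its centre. To be left.
- spatula: Spatula about 200 mm long lying on the bench along the mould's front (-x side). Origin near its middle. To be left.
- weight: Brass cylinder weight, 50 mm diameter, 45 mm high, on the bench behind the mould (mould's +x side). Origin under its centre. To be left.

How it is judged (in metres and radians):
On the way, in this order (a step that is already met when the one before it is completed fails the run):
1. the drawer is pulled out to its stop (value of joint drawer above 0.145 m), for 0.2 s.
2. the free cube is held clear above its pocket by its tab (((z of cube_1 in the frame of mould above 0.0923 m and contact force between the fingers and cube_1 above 1 N) or (z of cube_2 in the frame of mould above 0.0923 m and contact force between the fingers and cube_2 above 1 N) or (z of cube_3 in the frame of mould above 0.0923 m and contact force between the fingers and cube_3 above 1 N))), for 0.1 s.
At the end, for the whole second after the job is handed in: Drawer out within 7 mm of its stop; the free cube released, at rest, tab up on the drawer floor (underside within 4 mm of it, tilt under 0.06 rad); the other two cubes within 10 mm of their starts; dish, spatula and weight within 15 mm of theirs (value of joint drawer above 0.143 m and ((x of cube_1 in the frame of drawer_floor between -0.075 and 0.14 m and y of cube_1 in the frame of drawer_floor between -0.093 and 0.093 m and z of cube_1 in the frame of drawer_floor between -0.004 and 0.004 m and angle between cube_1's own z axis and vertical below 0.06 rad and linear speed of cube_1 below 0.02 m/s and contact force between the fingers and cube_1 below 0.1 N and distance of each of cube_2, cube_3 from where it was at the start of the episode below 0.01 m) or (x of cube_2 in the frame of drawer_floor between -0.075 and 0.14 m and y of cube_2 in the frame of drawer_floor between -0.093 and 0.093 m and z of cube_2 in the frame of drawer_floor between -0.004 and 0.004 m and angle between cube_2's own z axis and vertical below 0.06 rad and linear speed of cube_2 below 0.02 m/s and contact force between the fingers and cube_2 below 0.1 N and distance of each of cube_1, cube_3 from where it was at the start of the episode below 0.01 m) or (x of cube_3 in the frame of drawer_floor between -0.075 and 0.14 m and y of cube_3 in the frame of drawer_floor between -0.093 and 0.093 m and z of cube_3 in the frame of drawer_floor between -0.004 and 0.004 m and angle between cube_3's own z axis and vertical below 0.06 rad and linear speed of cube_3 below 0.02 m/s and contact force between the fingers and cube_3 below 0.1 N and distance of each of cube_1, cube_2 from where it was at the start of the episode below 0.01 m)) and distance of each of dish, spatula, weight from where it was at the start of the episode below 0.015 m); the robot touches nothing.
It fails at once if a held cube is hauled on (its bolt drawn up over 8 mm, 22 N) (value of joint any of bolt_a, bolt_b above 0.008 m).
It fails at once if a cube is wrenched or pressed hard against the mould (over 40 N) (contact force between any of cube_1, cube_2, cube_3 and mould above 40 N).
It fails at once if a cube is dropped or pressed hard into the drawer (over 40 N) (contact force between any of cube_1, cube_2, cube_3 and cabinet above 40 N).
It fails at once if a bystander is disturbed (over 25 mm) (distance of any of dish, spatula, weight from where it was at the start of the episode above 0.025 m).
It also fails if it takes over 72 s, if anything falls off the work surface, if the arm or the gripper's body presses on something with over 40 N, if the wrist force passes 120 N, or if a joint passes its speed limit or range.

### The arm

A 6-joint arm with a two-finger parallel gripper is mounted at the origin on the work surface. World frame = base frame: x ahead of the robot, y to its left, z up, the work surface at z = 0. Lengths are in mm, angles in rad, forces in N, time in s.
With the tool pointing down it reaches from about 250 to 725 mm from the base axis. Payload 9.7 kg.
Tool frame: the origin (TCP) lies midway between the tips of the shut fingers; the grasp point (between the pads) lies 19 mm behind it; z points along the fingers, y is the direction in which the jaws open and shut (so a half turn about z gives the same grasp; the last joint's range is limited). The gripper opens to 85 mm and grips with 20 to 120 N. Pads are 22 mm wide; open, the fingers measure 114 mm over their backs; the gripper's body (76 mm by 85 mm) begins 54 mm behind the grasp point. The pads swing forward as they close: fully open they stand 13 mm farther back than shut.
Start: joints at [-1.153, 0.087, 0.176, 1.66, 0, 1.571], TCP at [223.16, -502.689, 202.584] pointing down, gripper open.
Joint ranges: [-3.13, 3.13], [-0.85, 1.81], [-1.15, 1.24], [-2.2, 2.28], [-1.44, 1.52], [-3.14, 3.14]. Speed limits (rad/s): [2.22, 2.22, 2.57, 3.14, 3.14, 3.14].

### API

Orientations are given as a unit quaternion [w, x, y, z].
In Python, from cell import monitor, viewer, workorder gives the robot as it stands.
- The arm moves only by the shell command python3 -m pendant 'ROWS' [FORCE]. ROWS is a JSON object of lists of equal length, an entry for each row: "jaw": the opening, from -1 (shut) to 1 (fully open); "linear": the shift along the tool's x, y, z in m, a list of three; "twist": the turn about the tool's z in degrees. A call has exactly 5 rows; each row shifts and turns the commanded pose from where the row before left it, along the tool's axes as they then stand; what a row does not reach is not made up. A row lasts 1/12 s, in which the tool goes at most 41.7 mm and 7.16 degrees, less where a joint would pass 70% of its speed; a pose out of reach is approached as far as the arm can. A call with a gripper value outside its range is refused whole. The fingers move at their own pace and stop on an object; FORCE is the grip in N (left out, the last holds). Time passes only in rows, so rows that do not move let the fingers close, or fill a call up. It gives the time, the measured TCP pose, the force and the opening at its end, in the units of the state.
- monitor.sense(): the state, without advancing time (a new reading comes with each control period).
- viewer.capture(name): name is "scene" or "top" or "wrist"; returns a dict with "pixels" (480x640x3 uint8, blue, green, red), "depth" (480x640 float32, mm along the optical axis (not along the pixel's ray), 0 where there is no reading), "fx", "fy", "cx", "cy" (pixels), "k1" (the pictures are not rectified: a ray, as slopes to the right and down, at radius r is drawn at 1 + k1 r^2 times it, then the intrinsics apply), "R" (3x3) and "t" (3): a world point X has camera coordinates R X + t. Camera axes: x right, y down, z forward; pixel columns grow to the right and rows downward; lengths in mm; the calibration is good to about 2 mm. A picture is of the moment at which its call begins.
- workorder.sign_off(): hands the job in, once; it reports no verdict.
Trained networks look in a picture, given as the dict that the camera call returned (one of the last four; its "shot" number tells which), for a name from the list of things; names that differ only in an ending like _2 or _b are one class to them, and where a whole thing is asked for, a point or a joint stands for the part that bears it (a point fixed in the world has none). Each returns a list of dicts, best first, with "confidence" (0 to 1); they miss things now and then, are a little off and sometimes report something else, mostly with a low value. They report only what shows in the picture. A call takes as long as a camera call.
- viewer.outline_of(target, picture): "pixels" (480x640 bool, what is visible of it) and "extent" ([left, top, right, bottom] in pixels, round what is visible of it).
The state is a dict: "t": time; "joints": joint angles; "joint_velocities": joint speeds; "effort": joint torques, N m; "ee_pos": TCP position; "tcp_rot": TCP orientation; "ft_force": force on the tool from outside, world axes, zero at the start; "wrist_torque": the same for the moment, N m; "opening": finger opening in mm.
Only numpy, scipy, OpenCV 4.12 (cv2) and the standard library are available. Lean on these libraries where they do the work, as an engineer would, in place of code of your own. Each camera call takes 0.05 s, during which the arm holds its last target.

## Working session

There is one attempt and no reset: what is moved stays moved. The work goes in short steps, Python scripts to look and compute and a shell command to move; the robot and the scene stay as the last step left them, time stands still between calls to the robot, and variables do not carry over. Pictures are saved under pics/ and viewed, and the job is handed in when it is done.

```bash
ls -la; mkdir -p pics; python3 - <<'E'
from cell import monitor, viewer
import cv2
print(monitor.sense())
for n in ["scene","top","wrist"]:
    p=viewer.capture(n); cv2.imwrite(f"pics/{n}0.png",p["pixels"])
    print(n,p["fx"],p["cx"],p["cy"],p["k1"],p["R"],p["t"],p["shot"])
E
```

```text
total 12
drwxr-xr-x  3 agent agent 4096 Dec  6 16:26 .
drwxr-xr-x 23 root  root  4096 Dec  6 16:26 ..
drwxr-xr-x  2 agent agent 4096 Dec  6 16:26 pics
{'t': 0.0, 'joints': array([-1.15298428e+00,  8.74393474e-02,  1.75154706e-01,  1.65979130e+00,
        1.08386164e-05,  1.57076970e+00]), 'joint_velocities': array([-0.0003512 , -0.0011201 ,  0.00083743,  0.00021431,  0.00154228,
       -0.0009337 ]), 'effort': array([-6.35956876e-04, -5.20391035e+01,  4.64799500e+01,  1.64222176e-02,
       -7.78387948e-05,  1.51760535e-06]), 'ee_pos': array([ 223.06791714, -502.45250788,  201.9050396 ]), 'tcp_rot': array([-6.27021588e-04,  9.78255419e-01,  2.07402809e-01, -1.27379512e-04]), 'ft_force': array([-0.22876339,  0.10629467, -1.19320278]), 'wrist_torque': array([-0.00086293,  0.01899905,  0.00028756]), 'opening': 85.42570693209524}
scene 608.4903779904084 316.88516088057077 232.5037798686251 -0.05667480339930059 [[-0.58588759  0.8102875   0.01303449]
 [ 0.63231083  0.46714133 -0.61803074]
 [-0.50687153 -0.35385469 -0.78604587]] [ 321.81702742 -308.38673322 1543.89268566] 1
top 506.22436127607205 322.1601304778193 243.2636612604572 0.036132003735334955 [[-0.00303193 -0.99996582  0.00769163]
 [-0.98394391  0.00161057 -0.17847071]
 [ 0.17845222 -0.00810924 -0.98391516]] [ 25.71020523 595.97071513 891.25050891] 2
wrist 389.35331733894964 319.29312452841606 244.14761307605406 -0.046705304303438826 [[ 0.40647853 -0.91365819 -0.00198007]
 [-0.88148098 -0.39273143  0.26220852]
 [-0.2403466  -0.10483674 -0.96500921]] [-550.19008212  -33.97292378  377.2298641 ] 3
```

View pics/scene0.png

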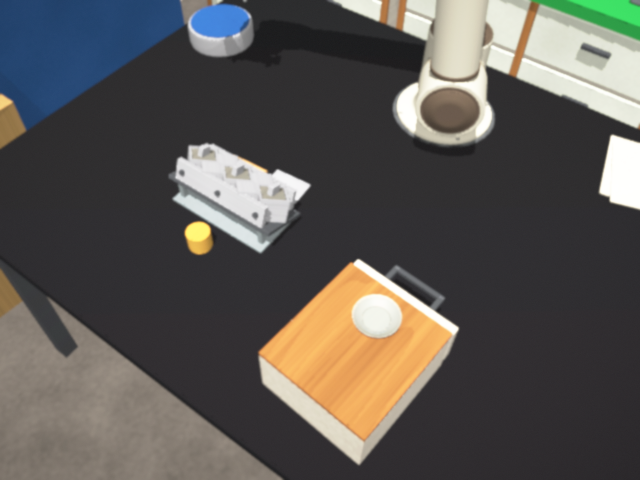

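View pics/top0.png

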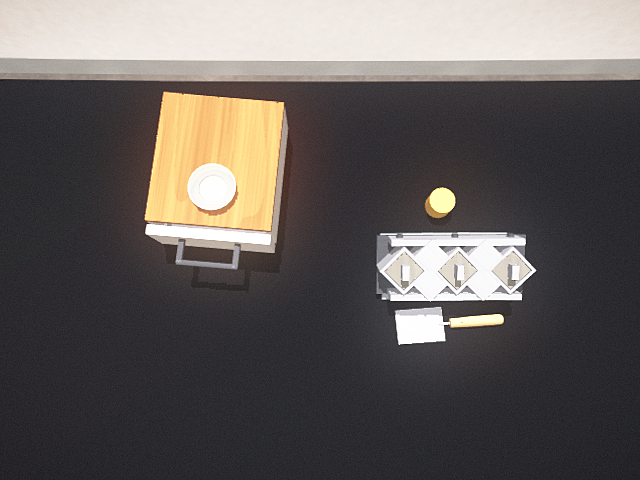

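View pics/wrist0.png

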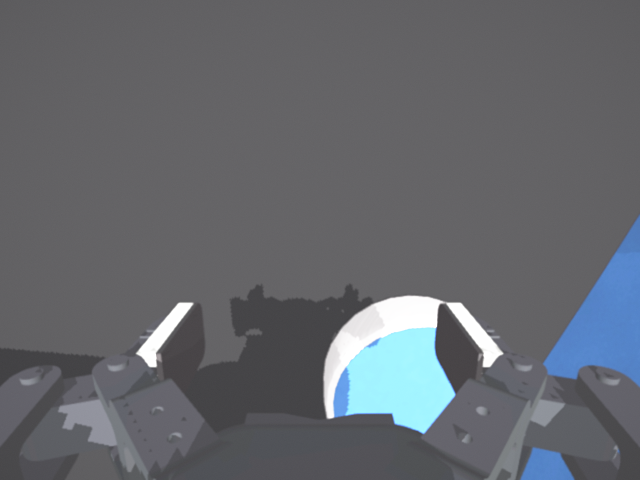

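The scene view shows the mould at about (235,185), the cabinet at (355,355) with its handle at (415,288), and the brass weight at (200,238). The top view has image up = +x and right = -y, with tabs near (405,270), (459,270), (514,270). The handle bar is at (208,265), and the drawer looks slightly ajar. Next I'll measure.

```bash
cat > h.py <<'E'
import numpy as np, cv2
from cell import monitor, viewer
def cloud(p):
    v,u=np.mgrid[0:480,0:640]
    K=np.array([[p["fx"],0,p["cx"]],[0,p["fy"],p["cy"]],[0,0,1.]])
    pts=np.stack([u,v],-1).reshape(-1,1,2).astype(np.float64)
    n=cv2.undistortPoints(pts,K,np.array([p["k1"],0,0,0,0.])).reshape(480,640,2)
    d=p["depth"].astype(float)
    C=np.dstack([n[...,0]*d,n[...,1]*d,d])
    W=(C-p["t"])@np.asarray(p["R"])
    W[d<=0]=np.nan
    return W
def proj(p,X):
    K=np.array([[p["fx"],0,p["cx"]],[0,p["fy"],p["cy"]],[0,0,1.]])
    r,_=cv2.Rodrigues(np.asarray(p["R"])); 
    return cv2.projectPoints(np.asarray(X,float).reshape(-1,1,3),r,np.asarray(p["t"],float),K,np.array([p["k1"],0,0,0,0.]))[0].reshape(-1,2)
def st():
    s=monitor.sense(); print("t",round(s["t"],2),"tcp",s["ee_pos"].round(1),"q",s["tcp_rot"].round(4),"F",s["ft_force"].round(1),"op",round(s["opening"],1)); return s
E
python3 - <<'E'
from h import *
np.set_printoptions(suppress=True,precision=1)
for cam in ["top","scene"]:
    p=viewer.capture(cam); W=cloud(p)
    np.savez(f"pics/{cam}.npz",W=W,px=p["pixels"])
    for n in ["mould","cube_1","cabinet","drawer_handle","dish","spatula","weight"]:
        for o in viewer.outline_of(n,p)[:4]:
            m=o["pixels"]; P=W[m]; P=P[~np.isnan(P[:,0])]
            print(cam,n,round(o["confidence"],2),o["extent"],m.sum(),np.median(P,0) if len(P) else None, np.nanpercentile(P,[2,98],axis=0).ravel() if len(P) else None)
E
```

```text
top mould 0.68 [373.6, 230.7, 535.6, 303.3] 7634 [ 557.7 -201.2   83. ] [ 491.1 -342.5    5.3  623.   -80.8  106.7]
top cube_1 0.94 [438.9, 250.2, 473.6, 290.6] 773 [ 539.8 -211.8   91.1] [ 515.1 -243.1   78.2  566.4 -186.7  112. ]
top cube_1 0.91 [383.7, 252.3, 421.7, 288.3] 800 [ 539.5 -119.5   91.2] [ 513.7 -149.3   79.3  566.4  -92.   111.8]
top cube_1 0.8 [494.8, 250.8, 531.3, 287.1] 805 [ 540.8 -307.    91.4] [ 515.2 -339.9   78.6  567.6 -281.3  111.9]
top cabinet 0.67 [142.6, 92.5, 286.3, 267.9] 18587 [718.6 208.9 118.5] [558.  100.7  17.8 850.2 323.8 122. ]
top drawer_handle 0.64 [146.0, 92.1, 286.6, 271.0] 18731 [719.  208.2 118.4] [558.2 100.6  15.4 852.  324.6 122.1]
top drawer_handle 0.63 [145.6, 220.3, 279.8, 271.4] 3149 [596.7 227.6  90.7] [547.4 118.4  14.7 635.6 328.4 108.4]
top dish 0.76 [192.4, 163.7, 232.9, 209.6] 1727 [684.1 218.8 127.2] [645.4 180.3 120.4 719.1 254.1 135.9]
top spatula 0.84 [396.7, 306.8, 503.6, 346.0] 2125 [ 450.  -178.1    2.2] [ 416.2 -307.    -1.9  476.6 -120.6   19.6]
top weight 0.56 [427.2, 188.1, 455.2, 216.6] 629 [ 676.4 -203.1   43.1] [ 
[... 964 characters left out ...]
ene dish 0.71 [166.7, 146.6, 298.4, 251.6] 7094 [ 593.6 -189.8   73.1] [ 494.1 -330.2    3.   622.2  -80.3  107.9]
scene spatula 0.62 [244.4, 159.7, 306.7, 205.3] 484 [ 431.1 -159.8    3.7] [ 410.8 -270.8   -1.1  490.  -107.2   67.3]
scene spatula 0.42 [168.0, 143.5, 301.3, 252.9] 7328 [ 593.3 -189.5   72.9] [ 492.5 -333.1    2.6  623.1  -80.4  107.9]
scene weight 0.95 [186.3, 221.7, 214.0, 252.9] 709 [ 685.8 -198.2   42.5] [ 643.9 -237.9   -0.3  704.8 -181.    48.8]
scene weight 0.68 [259.4, 263.7, 458.2, 462.3] 21333 [764.6 231.3 119.4] [568.2 105.7  15.4 860.9 328.1 123.4]
scene weight 0.24 [259.1, 181.8, 283.8, 200.8] 296 [ 540.9 -117.9   95.4] [ 513.6 -147.3   80.8  560.7  -98.7  115. ]
```

```bash
python3 - <<'E'
import numpy as np
np.set_printoptions(suppress=True,precision=1)
for cam in ["top","scene"]:
    W=np.load(f"pics/{cam}.npz")["W"]; x,y,z=W[...,0],W[...,1],W[...,2]
    b=(z>75)&(z<97)&(x>500)&(x<590)&(y>120)&(y<340)
    P=W[b]; print(cam,"handle zone",len(P),np.percentile(P,[1,10,50,90,99],axis=0))
    # front bar part: fit line at lowest x
    Q=P[P[:,0]<np.percentile(P[:,0],3)+16]; c=Q.mean(0); u=np.linalg.svd(Q-c)[2][0]
    print(" bar c",c,"dir",u,"y ext",Q[:,1].min(),Q[:,1].max(),"yaw deg",np.degrees(np.arctan2(-u[0]*np.sign(u[1]),abs(u[1]))))
    # drawer front top
    d=(z>103)&(z<111)&(x>570)&(x<650)&(y>90)&(y<340); P=W[d]; c=P.mean(0);u=np.linalg.svd(P-c)[2][0]; print(" drawer top",len(P),c,u,np.degrees(np.arctan2(-u[0]*np.sign(u[1]),abs(u[1]))))
    t=(z>116)&(z<125)&(x>550)&(y>90)&(y<340)
    import cv2
    P=W[t][:,:2].astype(np.float32); print(" cab top rect",cv2.minAreaRect(P), P.min(0),P.max(0))
    # tabs
    for y0 in (-307,-212,-118):
        T=(abs(y-y0)<20)&(z>101)&(x>490)&(x<560); P=W[T]
        print(" tab",y0,len(P),np.median(P,0),P.min(0),P.max(0))
        
E
python3 -c "
import cv2
a=cv2.imread('pics/top0.png')
cv2.imwrite('pics/c1.png',cv2.resize(a[220:350,370:540],None,fx=4.5,fy=4.5,interpolation=cv2.INTER_CUBIC)[:600,:800])
cv2.imwrite('pics/c2.png',cv2.resize(a[200:300,130:300],None,fx=4.5,fy=4.5,interpolation=cv2.INTER_CUBIC)[:600,:800])"
```

```text
top handle zone 674 [[543.8 128.   78.9]
 [547.5 173.1  85.8]
 [556.3 218.3  89.3]
 [586.2 279.1  91.7]
 [589.4 284.3  94.4]]
 bar c [552.1 225.9  89.2] dir [-0.1 -1.   0. ] y ext 173.96084920011654 285.9950618518358 yaw deg -3.137448554451485
 drawer top 1261 [603.2 224.8 105.9] [-0.1 -1.  -0. ] -4.659444941918506
 cab top rect ((736.0694580078125, 213.62887573242188), (221.51193237304688, 242.2794647216797), 85.031494140625) [606.4  93.6] [864.8 333.4]
 tab -307 129 [ 536.6 -309.   108.2] [ 522.9 -317.1  101.3] [ 549.9 -303.8  113.8]
 tab -212 123 [ 534.9 -213.6  108.1] [ 521.1 -220.9  101.4] [ 557.  -194.7  114.8]
 tab -118 124 [ 535.  -120.2  108.3] [ 521.2 -126.6  101.8] [ 548.1 -114.   115.1]
scene handle zone 553 [[542.6 172.7  82.1]
 [548.3 178.6  85.5]
 [555.3 230.6  90.5]
 [575.  279.3  93. ]
 [586.1 283.5  94.9]]
 bar c [552.9 226.2  89.8] dir [ 0.1  1.  -0. ] y ext 172.34259345786455 284.8279385120661 yaw deg -3.6132599597694663
 drawer top 840 [601.5 231.  107.2] [ 0.1  1.  -0. ] -5.484284038485111
 cab top rect ((734.7787475585938, 212.72476196289062), (222.0513916015625, 243.673095703125), 84.81233215332031) [605.5  94.3] [864.2 333.1]
 tab -307 90 [ 540.  -307.   108.5] [ 518.9 -326.   101.3] [ 559.6 -289.7  120.4]
 tab -212 83 [ 539.7 -214.   108.7] [ 519.8 -230.6  101.1] [ 558.6 -206.8  116. ]
 tab -118 99 [ 539.3 -119.1  108.3] [ 518.8 -127.9  101.2] [ 559.6 -100.9  116.3]
```

View pics/c1.png

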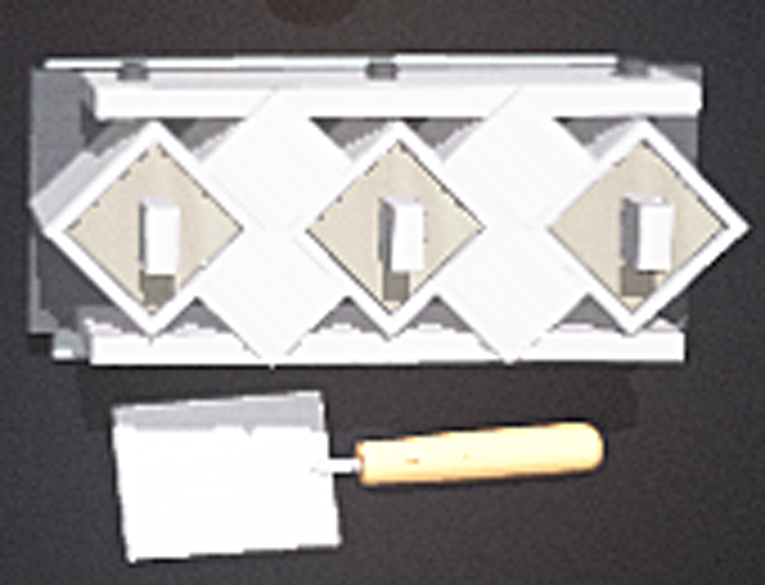

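View pics/c2.png

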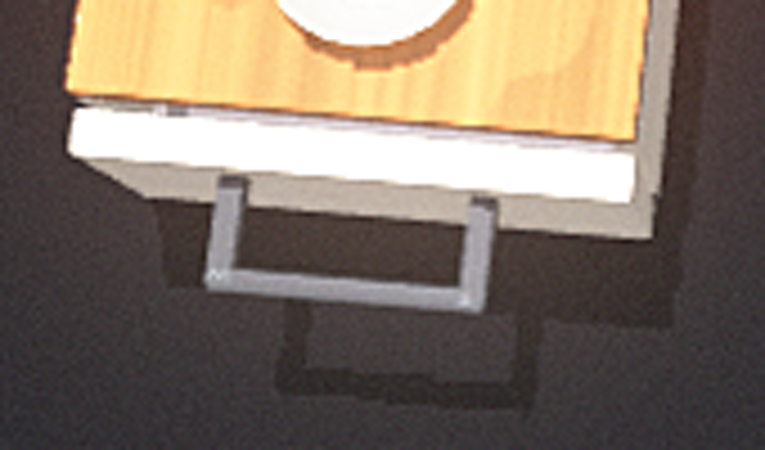

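The top crop shows cubes with tabs at crop (160,235), (402,235), (650,235), with the row along the image's horizontal and a mould yaw of about 0.3°. The handle crop shows the bar from (210,278) to (475,300), which puts the cabinet yaw at about -5°. The bar is at about (552,229). I'll turn first, then go to the handle.

```bash
python3 -m pendant '{"jaw":[1,0.5,0,-0.25,-0.25],"linear":[[0,0,0],[0,0,0],[0,0,0],[0,0,0],[0,0,0]],"twist":[-6.1,-6.1,-6.1,-6.1,-6.1]}' 20
python3 -m pendant '{"jaw":[-0.25,-0.25,-0.25,-0.25,-0.25],"linear":[[0,0,0],[0,0,0],[0,0,0],[0,0,0],[0,0,0]],"twist":[-6.1,-6.1,-6.1,-6.1,-6.1]}'
cat >> h.py <<'E'
def to(x,y,z):
    "tool-frame vector in m from the measured tcp to world point"
    s=st(); w,a,b,c=s["tcp_rot"]
    from scipy.spatial.transform import Rotation as R
    r=R.from_quat([a,b,c,w]); m=r.as_matrix()
    print("toolx yaw",np.degrees(np.arctan2(m[1,0],m[0,0])).round(2),"tilt",np.degrees(np.arccos(-m[2,2])).round(2))
    print("tool vec mm",(m.T@(np.array([x,y,z])-s["ee_pos"])).round(2))
E
python3 -c "
from h import *
to(552.5,229,202)"
```

```text
t: 1.37
ee_pos: [223.2, -502.7, 202.6]
tcp_rot: [0.0, 0.888, 0.46, -0.0]
ft_force: [0.1, 0.7, 0.9]
opening: 38.6
t: 1.78
ee_pos: [223.2, -502.7, 202.6]
tcp_rot: [-0.0, 0.736, 0.677, 0.0]
ft_force: [0.7, -1.0, -0.5]
opening: 32.1
t 1.78 tcp [ 223.2 -502.7  202.6] q [-0.      0.7359  0.6771  0.    ] F [ 0.7 -1.  -0.5] op 32.1
toolx yaw 85.24 tilt 0.0
tool vec mm [7.5646e+02 2.6747e+02 6.3000e-01]
```

```bash
for i in 1 2; do :; done
python3 -m pendant '{"jaw":[-0.25,-0.25,-0.25,-0.25,-0.25],"linear":[[0.037,0.013,0],[0.037,0.013,0],[0.037,0.013,0],[0.037,0.013,0],[0.037,0.013,0]],"twist":[0,0,0,0,0]}'
python3 -m pendant '{"jaw":[-0.25,-0.25,-0.25,-0.25,-0.25],"linear":[[0.037,0.013,0],[0.037,0.013,0],[0.037,0.013,0],[0.037,0.013,0],[0.037,0.013,0]],"twist":[0,0,0,0,0]}'
python3 -m pendant '{"jaw":[-0.25,-0.25,-0.25,-0.25,-0.25],"linear":[[0.037,0.013,0],[0.037,0.013,0],[0.037,0.013,0],[0.037,0.013,0],[0.037,0.013,0]],"twist":[0,0,0,0,0]}'
python3 -m pendant '{"jaw":[-0.25,-0.25,-0.25,-0.25,-0.25],"linear":[[0.037,0.013,0],[0.037,0.013,0],[0.037,0.013,0],[0.02,0.007,0],[0,0,0]],"twist":[0,0,0,0,0]}'
python3 - <<'E'
from h import *
to(552.5,229,202)
p=viewer.capture("wrist"); cv2.imwrite("pics/w1.png",p["pixels"])
E
```

```text
t: 2.2
ee_pos: [304.4, -322.5, 202.6]
tcp_rot: [0.0, 0.738, 0.675, 0.0]
ft_force: [1.2, 0.1, 0.2]
opening: 32.1
t: 2.62
ee_pos: [385.6, -143.8, 202.9]
tcp_rot: [0.0, 0.738, 0.675, 0.0]
ft_force: [0.4, -0.8, 0.4]
opening: 32.1
t: 3.03
ee_pos: [466.8, 35.0, 202.8]
tcp_rot: [0.0, 0.738, 0.675, 0.0]
ft_force: [0.1, -0.8, 0.3]
opening: 31.9
t: 3.45
ee_pos: [524.7, 163.0, 201.3]
tcp_rot: [-0.0, 0.736, 0.677, -0.0]
ft_force: [0.6, -0.4, 0.3]
opening: 32.3
t 3.45 tcp [524.7 163.  201.3] q [-5.000e-04  7.364e-01  6.765e-01 -3.000e-04] F [ 0.6 -0.4  0.3] op 32.3
toolx yaw 85.14 tilt 0.06
tool vec mm [68.11 22.12 -0.67]
```

View pics/w1.png

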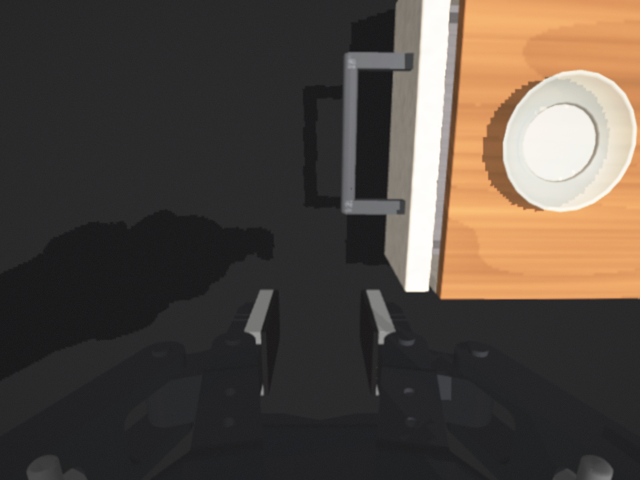

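The wrist view shows the bar upright at column 350, rows 55–210, parallel to the jaws. The fingers' mid-line is at column 320. I'll move over the bar and down.

```bash

python3 -m pendant '{"jaw":[-0.25,-0.25,-0.25,-0.25,-0.25],"linear":[[0.034,0.011,0],[0.034,0.011,0],[0,0,0.02],[0,0,0.02],[0,0,0]],"twist":[0,0,0,0,0]}'
python3 - <<'E'
from h import *
to(552.5,229,68)
p=viewer.capture("wrist"); cv2.imwrite("pics/w2.png",p["pixels"])
W=cloud(p); 
P=W[(W[...,2]>80)&(W[...,2]<98)&(W[...,0]>530)&(W[...,0]<575)&(W[...,1]>180)&(W[...,1]<280)]
print(len(P)); 
if len(P): print(np.median(P,0),np.percentile(P,[3,97],axis=0))
E
```

```text
t: 3.92
ee_pos: [550.3, 224.1, 158.7]
tcp_rot: [-0.001, 0.738, 0.675, -0.003]
ft_force: [-1.2, -1.5, -0.4]
opening: 32.0
t 3.92 tcp [550.3 224.1 158.7] q [-0.0009  0.7377  0.6752 -0.0027] F [-1.2 -1.5 -0.4] op 32.0
toolx yaw 84.93 tilt 0.32
tool vec mm [ 5.28  2.16 90.64]
3020
[553.36090121 233.91415426  89.39256376] [[545.09496702 181.04995323  84.8802507 ]
 [572.27355212 278.5574891   90.71839967]]
```

View pics/w2.png

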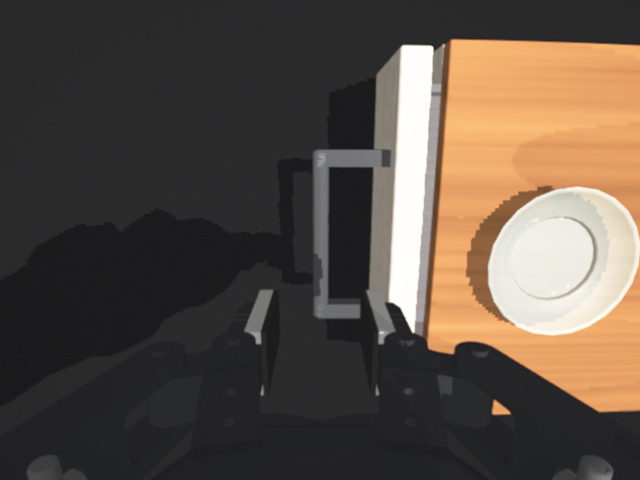

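The bar is centred between the fingers at column 320, and its arms at rows 158 and 312 are clear of the finger width. Lowering onto it.

```bash

python3 -m pendant '{"jaw":[-0.25,-0.25,-0.25,-0.25,-0.25],"linear":[[0.004,0.001,0.02],[0,0,0.02],[0,0,0.02],[0,0,0.02],[0,0,0.01]],"twist":[0,0,0,0,0]}'
python3 -m pendant '{"jaw":[-0.25,-0.4,-0.8,-1,-1],"linear":[[0,0,0],[0,0,0],[0,0,0],[0,0,0],[0,0,0]],"twist":[0,0,0,0,0]}' 40
python3 -m pendant '{"jaw":[-1,-1,-1,-1,-1],"linear":[[0,0,0],[0,0,0],[0,0,0],[0,0,0],[0,0,0]],"twist":[0,0,0,0,0]}' 40
python3 -c "
from h import *
to(405.7,242,68)"
```

```text
t: 4.38
ee_pos: [552.6, 228.0, 72.1]
tcp_rot: [-0.0, 0.738, 0.675, -0.0]
ft_force: [-1.2, -0.8, 0.0]
opening: 31.8
t: 4.8
ee_pos: [553.6, 229.3, 74.0]
tcp_rot: [0.0, 0.738, 0.675, 0.001]
ft_force: [-0.1, -0.1, 0.5]
opening: 0.6
t: 5.22
ee_pos: [553.0, 229.1, 72.6]
tcp_rot: [-0.0, 0.738, 0.675, -0.0]
ft_force: [-0.7, 0.3, -0.2]
opening: -0.1
t 5.22 tcp [553.  229.1  72.6] q [-0.      0.7376  0.6752 -0.    ] F [-0.7  0.3 -0.2] op -0.1
toolx yaw 84.94 tilt 0.0
tool vec mm [-1.3000e-01 -1.4786e+02  4.5900e+00]
```

```bash

python3 - <<'E'
from h import *
p=viewer.capture("wrist"); cv2.imwrite("pics/w3.png",p["pixels"])
p=viewer.capture("scene"); cv2.imwrite("pics/s3.png",cv2.resize(p["pixels"][200:400,300:560],None,fx=3,fy=3))
W=cloud(p); 
P=W[(W[...,2]>80)&(W[...,2]<98)&(W[...,0]>530)&(W[...,0]<565)&(W[...,1]>160)&(W[...,1]<300)]
print(np.median(P,0))
E
```

```text
[554.54474078 236.89806697  90.02598853]
```

View pics/w3.png

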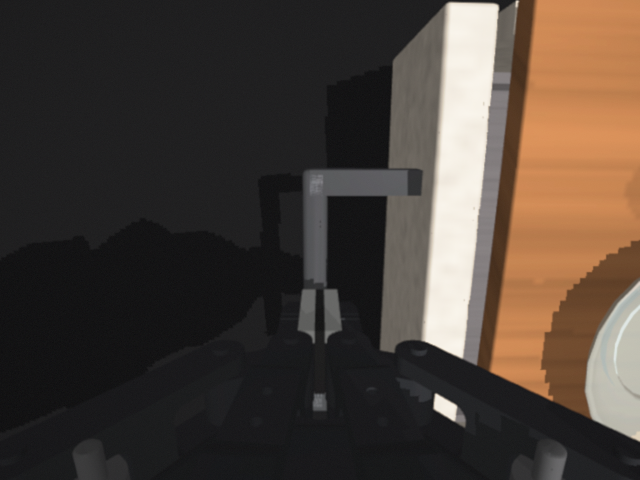

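View pics/s3.png

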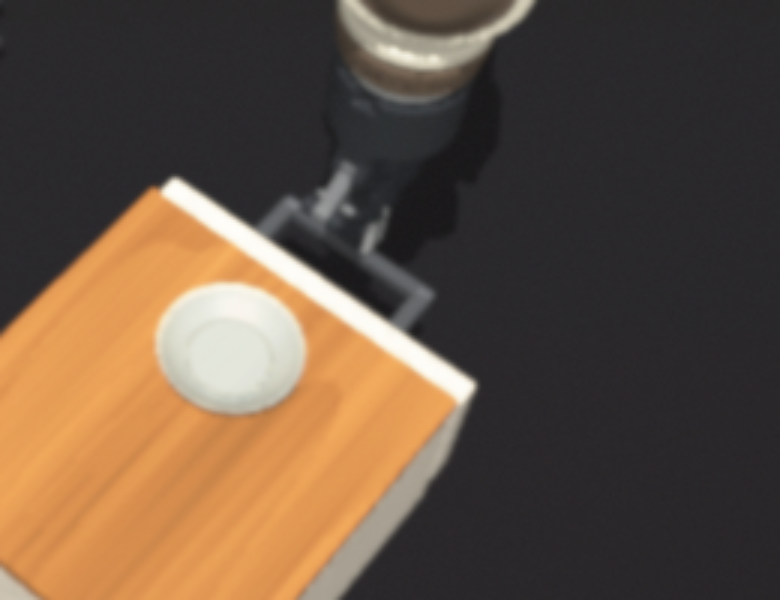

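```bash

python3 - <<'E'
from h import *
np.set_printoptions(suppress=True,precision=1)
p=viewer.capture("wrist");W=cloud(p)
print("cam",-np.asarray(p["R"]).T@p["t"]); st()
for v in range(260,420,8): print(v,[(u,*W[v,u].round(0)) for u in (308,320,332)])
print(proj(p,[[553,229,72.6],[553,229,91.6]]))
E
```

```text
cam [559.4 294.4 242.4]
t 5.37 tcp [553.  229.1  72.6] q [-0.   0.7  0.7 -0. ] F [-0.4  0.2  0.3] op 0.0
260 [(308, np.float64(551.0), np.float64(247.0), np.float64(90.0)), (320, np.float64(555.0), np.float64(246.0), np.float64(90.0)), (332, np.float64(561.0), np.float64(217.0), np.float64(-2.0))]
268 [(308, np.float64(550.0), np.float64(243.0), np.float64(90.0)), (320, np.float64(555.0), np.float64(243.0), np.float64(90.0)), (332, np.float64(561.0), np.float64(212.0), np.float64(-1.0))]
276 [(308, np.float64(550.0), np.float64(240.0), np.float64(90.0)), (320, np.float64(555.0), np.float64(240.0), np.float64(90.0)), (332, np.float64(560.0), np.float64(206.0), np.float64(-0.0))]
284 [(308, np.float64(550.0), np.float64(236.0), np.float64(89.0)), (320, np.float64(555.0), np.float64(236.0), np.float64(90.0)), (332, np.float64(560.0), np.float64(200.0), np.float64(-1.0))]
292 [(308, np.float64(550.0), np.float64(240.0), np.float64(107.0)), (320, np.float64(555.0), np.float64(239.0), np.float64(106.0)), (332, np.float64(559.0), np.float64(239.0), np.float64(108.0))]
300 [(308, np.float64(
[... 2255 characters left out ...]
), np.float64(138.0)), (332, np.float64(557.0), np.float64(227.0), np.float64(148.0))]
396 [(308, np.float64(550.0), np.float64(225.0), np.float64(148.0)), (320, np.float64(550.0), np.float64(182.0), np.float64(90.0)), (332, np.float64(557.0), np.float64(225.0), np.float64(149.0))]
404 [(308, np.float64(550.0), np.float64(223.0), np.float64(149.0)), (320, np.float64(549.0), np.float64(177.0), np.float64(90.0)), (332, np.float64(557.0), np.float64(221.0), np.float64(148.0))]
412 [(308, np.float64(550.0), np.float64(222.0), np.float64(151.0)), (320, np.float64(nan), np.float64(nan), np.float64(nan)), (332, np.float64(557.0), np.float64(221.0), np.float64(151.0))]
[[317.9 284.9]
 [317.7 301.4]]
```

```bash

python3 - <<'E'
from h import *
np.set_printoptions(suppress=True,precision=0)
p=viewer.capture("scene");W=cloud(p)
P=W[(abs(W[...,0]-553)<40)&(abs(W[...,1]-229)<30)&(W[...,2]>60)]
for lo in range(60,200,10):
    q=P[(P[:,2]>=lo)&(P[:,2]<lo+10)]
    if len(q): print(lo,len(q),q.min(0),q.max(0))
print(proj(p,[[553,229,72.6],[553,229,91.6],[553,218,107],[553,229,200]]))
cv2.imwrite("pics/s4.png",cv2.resize(p["pixels"][230:320,380:470],None,fx=6.5,fy=6.5,interpolation=cv2.INTER_CUBIC))
E
```

```text
80 100 [546. 199.  81.] [558. 258.  90.]
90 57 [548. 202.  90.] [559. 259.  99.]
100 18 [549. 199. 104.] [593. 241. 110.]
110 36 [547. 223. 110.] [567. 241. 120.]
120 20 [550. 234. 121.] [568. 241. 130.]
130 13 [545. 237. 131.] [561. 241. 139.]
140 24 [531. 235. 142.] [584. 243. 150.]
150 71 [521. 221. 150.] [590. 245. 159.]
160 41 [521. 224. 160.] [593. 247. 170.]
170 46 [540. 228. 170.] [593. 248. 179.]
180 38 [539. 230. 181.] [592. 248. 189.]
190 37 [559. 209. 190.] [591. 247. 200.]
[[416. 288.]
 [418. 283.]
 [414. 275.]
 [427. 247.]]
```

View pics/s4.png

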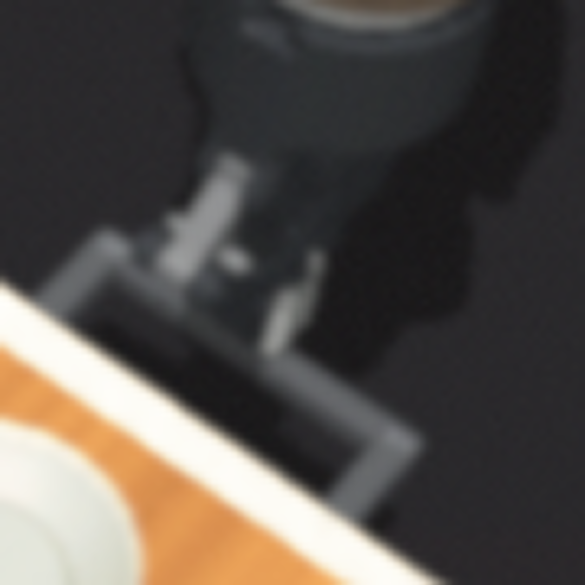

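Both cameras put the shut fingertips at about z = 105, above the bar, although the reported TCP is 72.6. The jaws shut to 0 mm, so nothing was gripped. I'll open and look at the tip heights again before going lower.

```bash

python3 -m pendant '{"jaw":[-0.25,-0.25,-0.25,-0.25,-0.25],"linear":[[0,0,0],[0,0,0],[0,0,0],[0,0,0],[0,0,0]],"twist":[0,0,0,0,0]}' 40
python3 - <<'E'
from h import *
np.set_printoptions(suppress=True,precision=0)
p=viewer.capture("wrist");W=cloud(p);st()
cv2.imwrite("pics/w5.png",p["pixels"])
for u in (262,268,272,276,368,372,378):
    print(u,[tuple(W[v,u].round(0).tolist()) for v in range(270,400,12)])
E
```

```text
t: 5.83
ee_pos: [553.0, 229.1, 72.6]
tcp_rot: [-0.0, 0.738, 0.675, 0.0]
ft_force: [-0.4, 0.5, -0.3]
opening: 32.0
t 5.88 tcp [553. 229.  73.] q [-0.  1.  1.  0.] F [-0.  0.  0.] op 31.7
262 [(514.0, 214.0, -1.0), (513.0, 206.0, -2.0), (533.0, 241.0, 108.0), (535.0, 241.0, 119.0), (536.0, 241.0, 129.0), (537.0, 241.0, 137.0), (537.0, 237.0, 137.0), (537.0, 233.0, 138.0), (536.0, 229.0, 137.0), (536.0, 225.0, 138.0), (535.0, 221.0, 138.0)]
268 [(518.0, 214.0, -1.0), (517.0, 206.0, -1.0), (536.0, 241.0, 109.0), (537.0, 241.0, 119.0), (538.0, 241.0, 129.0), (538.0, 238.0, 133.0), (538.0, 235.0, 133.0), (538.0, 231.0, 135.0), (538.0, 228.0, 136.0), (537.0, 223.0, 136.0), (537.0, 220.0, 138.0)]
272 [(521.0, 214.0, -2.0), (520.0, 205.0, -1.0), (537.0, 241.0, 108.0), (538.0, 240.0, 118.0), (538.0, 238.0, 122.0), (538.0, 233.0, 123.0), (538.0, 230.0, 125.0), (537.0, 226.0, 125.0), (537.0, 222.0, 127.0), (511.0, 131.0, -2.0), (510.0, 122.0, -1.0)]
276 [(524.0, 213.0, -1.0), (523.0, 205.0, -1.0), (539.0, 241.0, 108.0), (538.0, 236.0, 110.0), (538.0, 232.0, 111.0), (538.0, 228.0, 112.0), (537.0,
[... 171 characters left out ...]
9.0), (571.0, 238.0, 120.0), (570.0, 236.0, 125.0), (570.0, 232.0, 126.0), (570.0, 228.0, 127.0), (570.0, 223.0, 126.0), (569.0, 220.0, 128.0), (569.0, 218.0, 133.0), (572.0, 181.0, 88.0)]
372 [(587.0, 208.0, -1.0), (586.0, 199.0, -1.0), (574.0, 238.0, 109.0), (573.0, 237.0, 119.0), (571.0, 238.0, 129.0), (571.0, 237.0, 135.0), (570.0, 233.0, 135.0), (570.0, 230.0, 138.0), (570.0, 226.0, 138.0), (569.0, 222.0, 138.0), (569.0, 217.0, 137.0)]
378 [(591.0, 207.0, -1.0), (590.0, 199.0, -0.0), (576.0, 238.0, 109.0), (575.0, 238.0, 120.0), (573.0, 238.0, 130.0), (572.0, 238.0, 137.0), (572.0, 234.0, 138.0), (572.0, 230.0, 137.0), (571.0, 228.0, 141.0), (571.0, 225.0, 142.0), (571.0, 221.0, 142.0)]
```

View pics/w5.png

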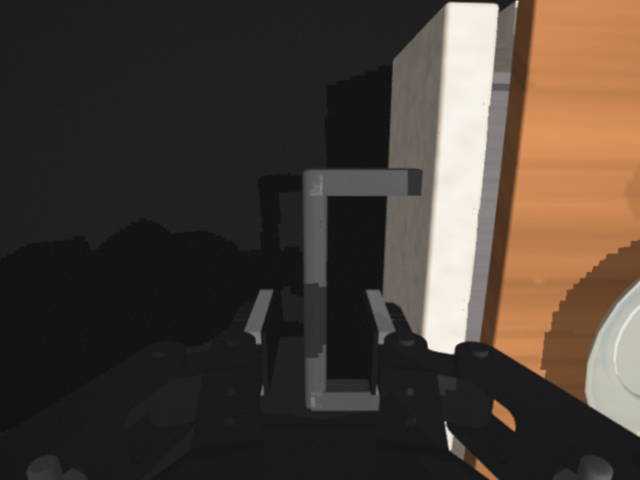

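The wrist picture confirms it. The pads, at columns 270 and 370, straddle the bar in plan, but their tips read z ≈ 107, so the real tips sit about 33 mm behind the reported TCP. I'll carry this measured offset from here and lower a further 32 mm in small steps.

```bash

python3 -m pendant '{"jaw":[-0.25,-0.25,-0.25,-0.25,-0.25],"linear":[[0,0,0.008],[0,0,0.008],[0,0,0.008],[0,0,0.008],[0,0,0]],"twist":[0,0,0,0,0]}' 40
python3 -m pendant '{"jaw":[-0.4,-0.5,-0.6,-0.7,-0.8],"linear":[[0,0,0],[0,0,0],[0,0,0],[0,0,0],[0,0,0]],"twist":[0,0,0,0,0]}' 40
python3 -m pendant '{"jaw":[-1,-1,-1,-1,-1],"linear":[[0,0,0],[0,0,0],[0,0,0],[0,0,0],[0,0,0]],"twist":[0,0,0,0,0]}' 40
```

```text
t: 6.3
ee_pos: [551.8, 228.6, 37.9]
tcp_rot: [-0.001, 0.738, 0.675, -0.002]
ft_force: [0.0, 0.3, -1.0]
opening: 31.6
t: 6.72
ee_pos: [553.1, 229.2, 41.1]
tcp_rot: [0.0, 0.738, 0.675, 0.0]
ft_force: [-1.5, 0.2, 1.9]
opening: 9.0
t: 7.13
ee_pos: [553.2, 229.2, 41.2]
tcp_rot: [0.0, 0.738, 0.675, 0.0]
ft_force: [-1.8, -0.0, 5.3]
opening: 9.0
```

Gripped (9 mm). Pulling along -tool y.

```bash

python3 -m pendant '{"jaw":[-1,-1,-1,-1,-1],"linear":[[0,-0.008,0],[0,-0.012,0],[0,-0.014,0],[0,-0.014,0],[0,-0.014,0]],"twist":[0,0,0,0,0]}' 40
python3 -m pendant '{"jaw":[-1,-1,-1,-1,-1],"linear":[[0,-0.014,0],[0,-0.014,0],[0,-0.014,0],[0,-0.014,0],[0,-0.01,0]],"twist":[0,0,0,0,0]}' 40
python3 -m pendant '{"jaw":[-1,-1,-1,-1,-1],"linear":[[0,-0.005,0],[0,-0.004,0],[0,-0.003,0],[0,-0.002,0],[0,0,0]],"twist":[0,0,0,0,0]}' 40
```

```text
t: 7.55
ee_pos: [491.4, 234.7, 41.1]
tcp_rot: [0.001, 0.738, 0.675, 0.001]
ft_force: [3.0, 0.2, 4.2]
opening: 9.0
t: 7.97
ee_pos: [425.1, 240.7, 41.1]
tcp_rot: [0.0, 0.738, 0.675, 0.001]
ft_force: [3.6, 0.7, 4.1]
opening: 9.1
t: 8.38
ee_pos: [411.7, 241.9, 41.1]
tcp_rot: [0.0, 0.738, 0.675, 0.0]
ft_force: [-1.3, 0.3, 7.6]
opening: 9.3
```

```bash

python3 -m pendant '{"jaw":[-1,-1,-1,-1,-1],"linear":[[0,-0.002,0],[0,-0.002,0],[0,-0.001,0],[0,-0.001,0],[0,0,0]],"twist":[0,0,0,0,0]}' 40
python3 -m pendant '{"jaw":[-1,-1,-1,-1,-1],"linear":[[0,-0.001,0],[0,-0.001,0],[0,-0.001,0],[0,0,0],[0,0,0]],"twist":[0,0,0,0,0]}' 40
```

```text
t: 8.8
ee_pos: [406.2, 242.3, 41.1]
tcp_rot: [0.0, 0.738, 0.675, 0.001]
ft_force: [1.2, 1.0, 6.9]
opening: 9.0
t: 9.22
ee_pos: [406.1, 242.3, 41.1]
tcp_rot: [0.002, 0.738, 0.675, 0.002]
ft_force: [17.9, -1.3, -2.1]
opening: 8.8
```

At the stop (17.9 N, x = 406.1, 147.6 mm travelled). I'll ease off, open and rise.

```bash

python3 -m pendant '{"jaw":[-1,-1,-0.6,-0.3,-0.25],"linear":[[0,0.002,0],[0,0.001,0],[0,0,0],[0,0,0],[0,0,0]],"twist":[0,0,0,0,0]}' 40
python3 -m pendant '{"jaw":[-0.25,-0.25,-0.25,-0.25,-0.25],"linear":[[0,0,-0.01],[0,0,-0.03],[0,0,-0.035],[0,0,-0.035],[0,0,-0.035]],"twist":[0,0,0,0,0]}' 40
python3 - <<'E'
from h import *
np.set_printoptions(suppress=True,precision=1)
p=viewer.capture("top");W=cloud(p);x,y,z=W[...,0],W[...,1],W[...,2]
cv2.imwrite("pics/t6.png",p["pixels"]); np.savez("pics/t6.npz",W=W)
to(530,-214,200)
d=(z>103)&(z<111)&(x>420)&(x<520)&(y>90)&(y<340); P=W[d]; print(len(P),np.median(P,0))
E
```

```text
t: 9.63
ee_pos: [405.2, 241.8, 39.9]
tcp_rot: [-0.0, 0.738, 0.675, -0.001]
ft_force: [-0.3, 0.8, 1.0]
opening: 32.0
t: 10.05
ee_pos: [405.1, 241.9, 187.7]
tcp_rot: [-0.0, 0.738, 0.675, -0.0]
ft_force: [0.3, 0.2, 0.6]
opening: 32.2
t 10.1 tcp [406.7 242.8 194.7] q [0.  0.7 0.7 0. ] F [-3.6 -2.1  5. ] op 31.8
toolx yaw 84.95 tilt 0.48
tool vec mm [-444.2  163.1   -6.4]
993 [456.8 212.6 105.6]
```

View pics/t6.png

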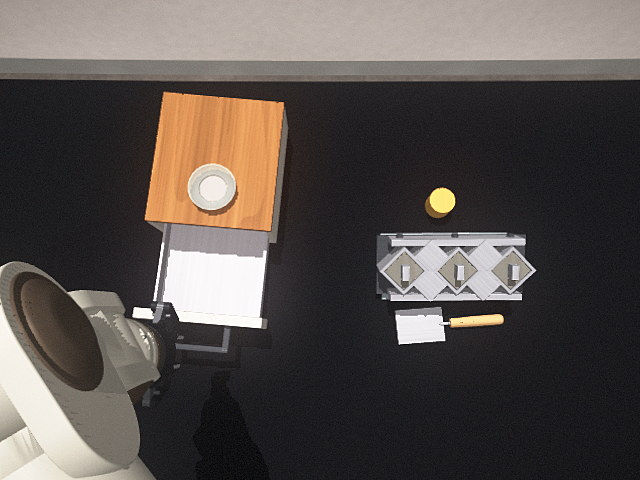

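The drawer is out: its front is at rows 308–325 and bare floor shows at (215,270). The bystanders are unmoved. Turning the jaws to the mould's row.

```bash

python3 -m pendant '{"jaw":[-0.25,-0.25,-0.25,-0.25,-0.25],"linear":[[0,0,0],[0,0,0],[0,0,0],[0,0,0],[0,0,0]],"twist":[-6.8,-6.8,-6.8,-6.8,-6.8]}' 20
python3 -m pendant '{"jaw":[-0.25,-0.25,-0.25,-0.25,-0.25],"linear":[[0,0,0],[0,0,0],[0,0,0],[0,0,0],[0,0,0]],"twist":[-6.8,-6.8,-6.8,-6.8,-6.8]}' 20
python3 -m pendant '{"jaw":[-0.25,-0.25,-0.25,-0.25,-0.25],"linear":[[0,0,0],[0,0,0],[0,0,0],[0,0,0],[0,0,0]],"twist":[-6.8,-6.8,-6.8,-6.8,0]}' 20
python3 -c "
from h import *
to(540,-119.5,150)"
```

```text
t: 10.52
ee_pos: [405.5, 242.1, 186.1]
tcp_rot: [0.0, 0.505, 0.863, 0.0]
ft_force: [-0.4, 0.4, 0.0]
opening: 32.2
t: 10.93
ee_pos: [405.4, 242.1, 186.1]
tcp_rot: [-0.0, 0.231, 0.973, 0.0]
ft_force: [0.0, -1.2, -0.5]
opening: 32.2
t: 11.35
ee_pos: [405.5, 242.1, 186.1]
tcp_rot: [0.0, -0.004, 1.0, 0.0]
ft_force: [-1.5, -0.2, -0.6]
opening: 32.0
t 11.35 tcp [405.5 242.1 186.1] q [ 1.e-04 -4.e-03  1.e+00  0.e+00] F [-1.5 -0.2 -0.6] op 32.0
toolx yaw -179.55 tilt 0.01
tool vec mm [-131.65 -362.63   36.09]
```

```bash

python3 -m pendant '{"jaw":[-0.25,-0.25,-0.25,-0.25,-0.25],"linear":[[-0.013,-0.036,0],[-0.013,-0.036,0],[-0.013,-0.036,0],[-0.013,-0.036,0],[-0.013,-0.036,0]],"twist":[0,0,0,0,0]}' 20
python3 -m pendant '{"jaw":[-0.25,-0.25,-0.25,-0.25,-0.25],"linear":[[-0.013,-0.036,0],[-0.013,-0.036,0],[-0.013,-0.036,0],[-0.013,-0.036,0],[0,0,0]],"twist":[0,0,0,0,0]}' 20
python3 - <<'E'
from h import *
np.set_printoptions(suppress=True,precision=1)
to(540,-119.5,130)
p=viewer.capture("wrist");W=cloud(p);x,y,z=W[...,0],W[...,1],W[...,2]
cv2.imwrite("pics/w7.png",p["pixels"])
for y0 in (-309,-214,-120):
    P=W[(abs(y-y0)<15)&(z>100)&(z<118)&(abs(x-538)<22)]
    if len(P): print(y0,len(P),np.median(P,0),np.percentile(P,[3,97],axis=0))
E
```

```text
t: 11.77
ee_pos: [471.2, 60.6, 186.1]
tcp_rot: [0.0, 0.001, 1.0, 0.0]
ft_force: [0.7, 1.1, -0.4]
opening: 32.3
t: 12.18
ee_pos: [524.5, -86.8, 185.0]
tcp_rot: [-0.0, 0.003, 1.0, -0.001]
ft_force: [0.1, -0.0, 0.3]
opening: 32.1
t 12.18 tcp [524.5 -86.8 185. ] q [-0.  0.  1. -0.] F [ 0.1 -0.   0.3] op 32.1
toolx yaw 179.63 tilt 0.08
tool vec mm [-15.7 -32.5  55. ]
-309 382 [ 537.4 -306.2  104.4] [[ 523.  -307.5  100.3]
 [ 547.8 -305.   110.5]]
-214 912 [ 533.6 -215.   107.5] [[ 521.2 -222.6  100.9]
 [ 545.6 -210.7  112.6]]
-120 765 [ 532.5 -121.8  108.5] [[ 521.  -127.9  103.6]
 [ 543.8 -116.1  113.1]]
```

View pics/w7.png

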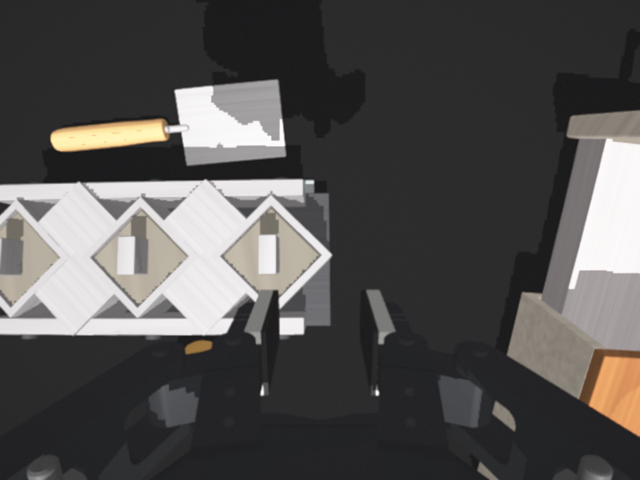

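The wrist view shows cube_3's tab at (267,255), cube_2's at (130,255) and cube_1's at (10,255). The finger mid-line is at column 321. I'll move over cube_3 and come down to tips at about 130.

```bash

python3 -m pendant '{"jaw":[-0.25,-0.25,-0.25,-0.25,-0.25],"linear":[[-0.006,-0.017,0],[-0.006,-0.017,0.02],[0,0,0.03],[0,0,0.03],[0,0,0]],"twist":[0,0,0,0,0]}' 20
python3 -m pendant '{"jaw":[-0.25,-0.25,-0.25,-0.25,-0.25],"linear":[[0,0,0],[0,0,0],[0,0,0],[0,0,0],[0,0,0]],"twist":[0,0,0,0,0]}' 20
cat > look.py <<'E'
from h import *
import sys
np.set_printoptions(suppress=True,precision=1)
y0=float(sys.argv[1])
to(537,y0,64)
p=viewer.capture("wrist");W=cloud(p);x,y,z=W[...,0],W[...,1],W[...,2]
cv2.imwrite(sys.argv[2],p["pixels"])
P=W[(abs(y-y0)<10)&(z>102)&(z<116)&(abs(x-538)<22)]
if len(P): print("tab",len(P),np.median(P,0),np.percentile(P,[3,97],axis=0).round(1).tolist())
s=monitor.sense()["ee_pos"]
F=W[(abs(y-s[1])<40)&(abs(x-s[0])<12)&(z>s[2]+20)&(z<s[2]+62)&(z>116)]
if len(F):
    L=F[F[:,1]<s[1]-8];R=F[F[:,1]>s[1]+8]
    print("finger -y: y",np.percentile(L[:,1],[2,98]) if len(L) else 0,"z",L[:,2].min() if len(L) else 0,"+y:",np.percentile(R[:,1],[2,98]) if len(R) else 0,R[:,2].min() if len(R) else 0)
E
python3 look.py -121.5 pics/w8.png
```

```text
t: 12.65
ee_pos: [532.5, -114.3, 100.0]
tcp_rot: [-0.004, 0.0, 1.0, 0.001]
ft_force: [-0.7, 0.0, -0.7]
opening: 32.0
t: 13.07
ee_pos: [536.2, -115.5, 107.1]
tcp_rot: [0.001, -0.001, 1.0, -0.0]
ft_force: [-1.0, -1.0, 0.5]
opening: 31.9
t 13.07 tcp [ 536.2 -115.5  107.1] q [ 0. -0.  1. -0.] F [-1.  -1.   0.5] op 31.9
toolx yaw -179.87 tilt 0.13
tool vec mm [-0.7 -6.  43.1]
tab 1451 [ 532.1 -122.2  108.7] [[520.7, -128.1, 104.4], [543.4, -116.7, 113.0]]
finger -y: y [-145.3 -132. ] z 134.34912903893147 +y: [-100.1  -87.1] 134.72058377541413
```

View pics/w8.png

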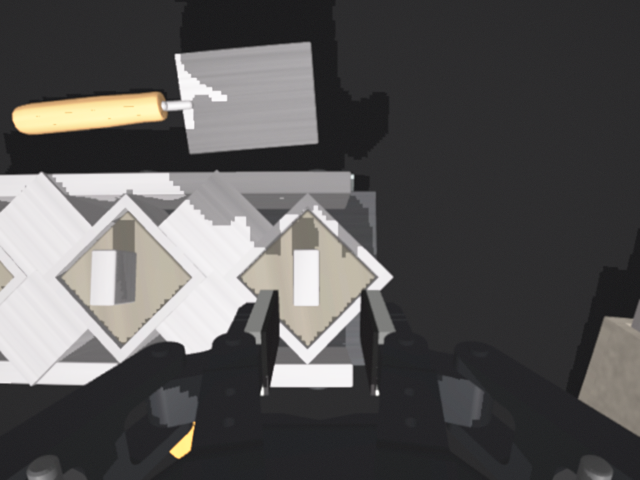

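```bash

python3 - <<'E'
from h import *
st()
p=viewer.capture("wrist");W=cloud(p)
for u in (264,270,274,368,372,378):
    print(u,[tuple(W[v,u].round(1).tolist()) for v in range(284,304,2)])
E
```

```text
t 13.12 tcp [ 536.  -115.6  106.7] q [ 8.0e-04 -1.2e-03  1.0e+00 -2.0e-04] F [ 1.2 -0.1  0. ] op 32.4
264 [(541.9, -144.2, 90.8), (543.2, -144.3, 90.3), (543.9, -144.2, 91.3), (525.7, -137.1, 138.9), (525.7, -136.8, 140.9), (525.9, -136.6, 142.4), (525.8, -136.3, 144.6), (525.7, -136.1, 146.6), (525.3, -135.7, 149.2), (525.4, -135.5, 150.8)]
270 [(542.2, -141.3, 89.9), (543.0, -141.2, 90.8), (544.3, -141.3, 90.3), (525.9, -134.9, 138.4), (525.5, -134.5, 141.4), (525.5, -134.3, 143.3), (525.5, -134.1, 145.1), (525.8, -133.9, 146.2), (525.9, -133.7, 147.9), (525.8, -133.5, 149.7)]
274 [(542.1, -139.2, 90.2), (543.3, -139.3, 90.0), (544.0, -139.2, 90.8), (525.9, -133.4, 138.4), (525.8, -133.1, 140.7), (525.5, -132.8, 143.3), (525.6, -132.6, 144.9), (526.3, -132.6, 145.1), (525.6, -132.2, 148.4), (525.5, -132.0, 150.4)]
368 [(541.8, -91.2, 90.7), (546.4, -90.0, 81.6), (543.9, -91.2, 90.8), (525.7, -97.6, 138.5), (525.8, -97.8, 140.3), (525.7, -98.1, 142.7), (525.6, -98.4, 144.7), (526.3, -98.4, 145.0), (525.2, -98.9, 149.3), (525.8, -99.0, 149.7)]
372 [(542.3, -89.0, 89.3), (542.4, -89.3, 91.8), (543.0, -89.5, 93.2), (525.7, -96.1, 138.7), (525.4, -96.5, 141.3), (525.4, -96.7, 143.2), (525.2, -97.0, 145.6), (525.5, -97.2, 146.6), (526.2, -97.2, 146.9), (525.5, -97.6, 150.3)]
378 [(541.0, -86.4, 92.7), (541.9, -86.5, 93.1), (543.4, -86.2, 92.0), (525.9, -93.7, 138.2), (525.6, -94.2, 140.9), (525.3, -94.5, 143.4), (525.3, -94.8, 145.3), (525.8, -94.9, 146.1), (525.7, -95.2, 148.0), (525.3, -95.6, 150.6)]
```

Wrist depth puts the tips 31.5 mm above the reported TCP and the tab centre at y = -122.3. I'll correct y by -6.7 mm and descend, tapering off because the arm overshoots when moving fast.

```bash

python3 -m pendant '{"jaw":[-0.25,-0.25,-0.25,-0.25,-0.25],"linear":[[0,-0.004,0],[0,-0.0027,0],[0,0,0.005],[0,0,0.008],[0,0,0.008]],"twist":[0,0,0,0,0]}' 20
python3 -m pendant '{"jaw":[-0.25,-0.25,-0.25,-0.25,-0.25],"linear":[[0,0,0.005],[0,0,0.004],[0,0,0.003],[0,0,0],[0,0,0]],"twist":[0,0,0,0,0]}' 20
python3 look.py -122.3 pics/w9.png
```

```text
t: 13.58
ee_pos: [535.4, -122.4, 83.7]
tcp_rot: [-0.0, -0.001, 1.0, 0.0]
ft_force: [0.4, -0.5, 0.7]
opening: 31.9
t: 14.0
ee_pos: [535.5, -122.2, 72.6]
tcp_rot: [-0.0, -0.001, 1.0, -0.0]
ft_force: [0.1, 0.2, 0.3]
opening: 31.9
t 14.0 tcp [ 535.5 -122.2   72.6] q [-0. -0.  1. -0.] F [0.1 0.2 0.3] op 31.9
toolx yaw -179.86 tilt 0.0
tool vec mm [-1.6 -0.1  8.6]
tab 2188 [ 531.7 -122.2  108.6] [[520.4, -127.9, 104.2], [542.9, -116.6, 112.9]]
finger -y: y [-152.  -138.7] z 116.01317615208978 +y: [-106.9  -93.8] 116.00195879601523
```

View pics/w9.png

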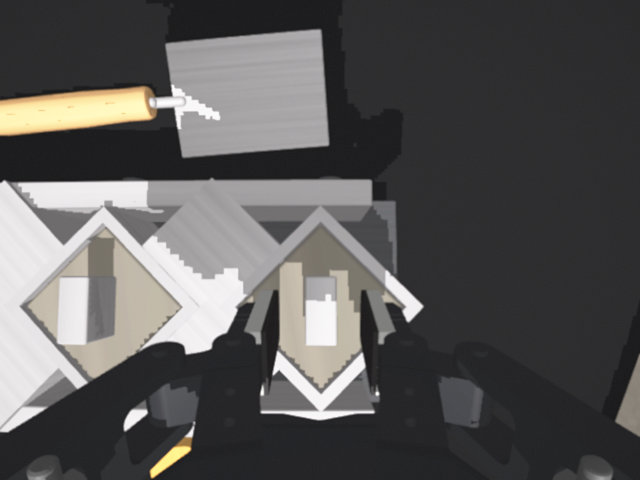

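The tab, at columns 306–336, is centred between the pads at columns 272 and 368. I'll go down the last 7.5 mm and close gently at 20 N.

```bash

python3 -m pendant '{"jaw":[-0.25,-0.25,-0.25,-0.35,-0.45],"linear":[[0,0,0.003],[0,0,0.003],[0,0,0.0015],[0,0,0],[0,0,0]],"twist":[0,0,0,0,0]}' 20
python3 -m pendant '{"jaw":[-0.55,-0.6,-0.65,-0.68,-0.7],"linear":[[0,0,0],[0,0,0],[0,0,0],[0,0,0],[0,0,0]],"twist":[0,0,0,0,0]}' 20
python3 -m pendant '{"jaw":[-0.72,-0.74,-0.76,-0.78,-0.8],"linear":[[0,0,0],[0,0,0],[0,0,0],[0,0,0],[0,0,0]],"twist":[0,0,0,0,0]}' 20
```

```text
t: 14.47
ee_pos: [535.4, -122.2, 65.0]
tcp_rot: [-0.0, -0.001, 1.0, 0.0]
ft_force: [-0.1, 0.0, 1.0]
opening: 23.4
t: 14.88
ee_pos: [535.5, -122.2, 65.1]
tcp_rot: [0.0, -0.001, 1.0, 0.0]
ft_force: [-0.0, 1.6, 0.3]
opening: 12.8
t: 15.3
ee_pos: [535.5, -122.2, 65.2]
tcp_rot: [0.0, -0.001, 1.0, 0.0]
ft_force: [-0.0, 2.9, 2.7]
opening: 11.8
```

```bash

python3 -m pendant '{"jaw":[-0.9,-1,-1,-1,-1],"linear":[[0,0,0],[0,0,0],[0,0,0],[0,0,0],[0,0,0]],"twist":[0,0,0,0,0]}' 30
python3 -m pendant '{"jaw":[-1,-1,-1,-1,-1],"linear":[[0.0003,0,-0.0009],[0.0004,0,-0.001],[0.0003,0,-0.0009],[0,0,0],[0,0,0]],"twist":[0,0,0,0,0]}' 30
python3 -m pendant '{"jaw":[-1,-1,-1,-1,-1],"linear":[[0.0003,0,-0.0009],[0.0004,0,-0.001],[0,0,0],[0,0,0],[0,0,0]],"twist":[0,0,0,0,0]}' 30
```

```text
t: 15.72
ee_pos: [535.5, -122.2, 65.2]
tcp_rot: [0.0, -0.001, 1.0, 0.0]
ft_force: [-1.2, 2.6, 4.5]
opening: 11.3
t: 16.13
ee_pos: [534.3, -122.4, 67.6]
tcp_rot: [-0.0, -0.001, 1.0, -0.0]
ft_force: [0.3, -0.1, -3.7]
opening: 11.2
t: 16.55
ee_pos: [533.7, -122.3, 69.8]
tcp_rot: [-0.0, -0.001, 1.0, -0.0]
ft_force: [0.8, 0.4, -2.8]
opening: 11.1
```

The pull is only about 3 N at 4.9 mm, which is weight alone; a held cube would pull over 11 N. I'll confirm with 2 mm more.

```bash

python3 -m pendant '{"jaw":[-1,-1,-1,-1,-1],"linear":[[0.0003,0,-0.0009],[0.0004,0,-0.001],[0,0,0],[0,0,0],[0,0,0]],"twist":[0,0,0,0,0]}' 30
python3 - <<'E'
from h import *
s=[]
st()
p=viewer.capture("wrist"); cv2.imwrite("pics/w10.png",p["pixels"]); W=cloud(p);st()
q=viewer.capture("top"); cv2.imwrite("pics/t10.png",q["pixels"][200:360,340:560])
for v in range(290,350,6): print(v,W[v,321].round(1), W[v,80].round(1))
E
```

```text
t: 16.97
ee_pos: [533.1, -122.3, 71.7]
tcp_rot: [0.0, -0.001, 1.0, -0.0]
ft_force: [0.0, 0.4, -3.3]
opening: 11.0
t 16.97 tcp [ 533.1 -122.3   71.7] q [ 0.     -0.0012  1.     -0.    ] F [ 0.   0.4 -3.3] op 11.0
t 17.02 tcp [ 533.1 -122.3   71.7] q [-0.     -0.0012  1.     -0.    ] F [-0.  -0.9 -3.6] op 11.1
290 [ 519.7 -122.3  111.5] [ 522.7 -214.1  105.6]
296 [ 521.9 -122.3  111.9] [ 525.3 -214.8  105.2]
302 [ 523.6 -122.3  113.2] [ 527.2 -214.2  106.6]
308 [ 525.8 -122.3  113.6] [ 529.6 -214.5  106.9]
314 [ 528.  -122.3  113.9] [ 531.2 -213.6  108.8]
320 [ 529.4 -122.3  115.7] [ 533.6 -214.   108.9]
326 [ 531.5 -122.3  116.3] [ 535.9 -214.1  109.3]
332 [ 533.4 -122.3  117.1] [ 537.4 -213.2  111.4]
338 [ 536.  -122.2  116.8] [ 539.8 -213.4  111.6]
344 [ 537.5 -122.2  118.3] [ 542.1 -213.6  112. ]
```

View pics/w10.png

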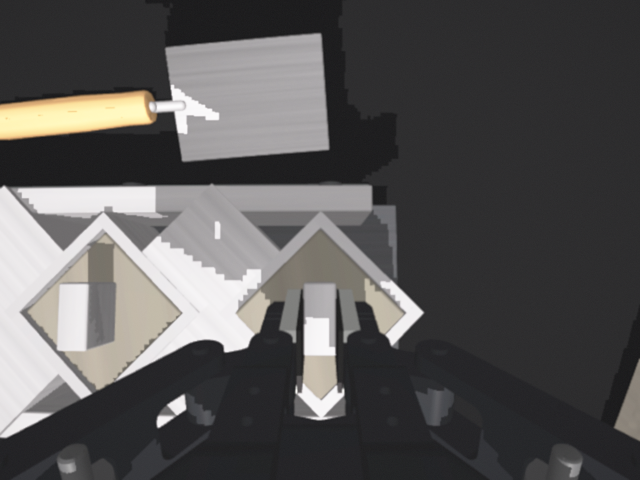

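The tab top stands about 7 mm higher than its neighbour's at the same x (115.5 against 107–108), and the force is just 3.4 N. Cube_3 is free and not slipping. I'll lift it out along the pocket axis.

```bash

python3 -m pendant '{"jaw":[-1,-1,-1,-1,-1],"linear":[[0.00068,0,-0.00188],[0.00103,0,-0.00282],[0.00103,0,-0.00282],[0.00103,0,-0.00282],[0.00103,0,-0.00282]],"twist":[0,0,0,0,0]}' 45
python3 -m pendant '{"jaw":[-1,-1,-1,-1,-1],"linear":[[0.00103,0,-0.00282],[0.00103,0,-0.00282],[0.00103,0,-0.00282],[0.00103,0,-0.00282],[0.00103,0,-0.00282]],"twist":[0,0,0,0,0]}' 45
python3 -m pendant '{"jaw":[-1,-1,-1,-1,-1],"linear":[[0.00103,0,-0.00282],[0.00103,0,-0.00282],[0.00103,0,-0.00282],[0.00103,0,-0.00282],[0.00103,0,-0.00282]],"twist":[0,0,0,0,0]}' 45
python3 -c "
from h import *
a=np.array([533.1,-122.3,71.7]); s=st(); print(s['ee_pos']-a)"
```

```text
t: 17.48
ee_pos: [528.2, -122.3, 85.3]
tcp_rot: [0.0, -0.001, 1.0, -0.0]
ft_force: [-1.2, -1.0, -2.6]
opening: 10.7
t: 17.9
ee_pos: [523.0, -122.3, 99.2]
tcp_rot: [0.0, -0.001, 1.0, 0.0]
ft_force: [-0.1, 0.2, -3.7]
opening: 10.7
t: 18.32
ee_pos: [517.9, -122.3, 113.3]
tcp_rot: [-0.0, -0.001, 1.0, 0.0]
ft_force: [-0.6, -1.0, -2.8]
opening: 10.9
t 18.32 tcp [ 517.9 -122.3  113.3] q [-0.     -0.0012  1.      0.    ] F [-0.6 -1.  -2.8] op 10.9
[-1.52469798e+01 -1.33268329e-02  4.16030745e+01]
```

Smooth, at weight only, 51 mm up along the axis so far. On along the axis until clear, then higher.

```bash

python3 -m pendant '{"jaw":[-1,-1,-1,-1,-1],"linear":[[0.00137,0,-0.00376],[0.00137,0,-0.00376],[0.00137,0,-0.00376],[0.00137,0,-0.00376],[0.00137,0,-0.00376]],"twist":[0,0,0,0,0]}' 45
python3 -m pendant '{"jaw":[-1,-1,-1,-1,-1],"linear":[[0,0,-0.01],[0,0,-0.02],[0,0,-0.02],[0,0,-0.015],[0,0,-0.005]],"twist":[0,0,0,0,0]}' 45
python3 - <<'E'
from h import *
to(535,229,200)
p=viewer.capture("wrist"); cv2.imwrite("pics/w11.png",p["pixels"])
p=viewer.capture("scene"); cv2.imwrite("pics/s11.png",p["pixels"])
E
```

```text
t: 18.73
ee_pos: [511.0, -122.4, 132.3]
tcp_rot: [0.0, -0.001, 1.0, -0.0]
ft_force: [-1.0, -0.6, -3.1]
opening: 10.7
t: 19.15
ee_pos: [511.9, -122.5, 205.1]
tcp_rot: [0.002, -0.001, 1.0, -0.0]
ft_force: [0.7, 0.3, -3.4]
opening: 10.8
t 19.15 tcp [ 511.9 -122.5  205.1] q [ 1.8e-03 -1.2e-03  1.0e+00 -4.0e-04] F [ 0.7  0.3 -3.4] op 10.8
toolx yaw -179.86 tilt 0.21
tool vec mm [-23.93 351.44   4.85]
```

View pics/s11.png

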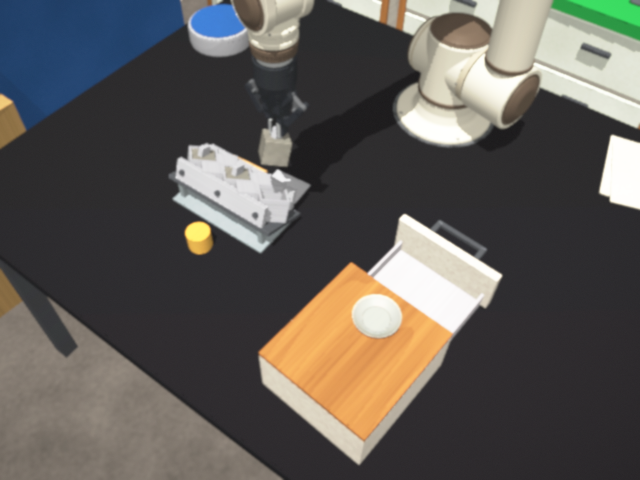

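View pics/w11.png

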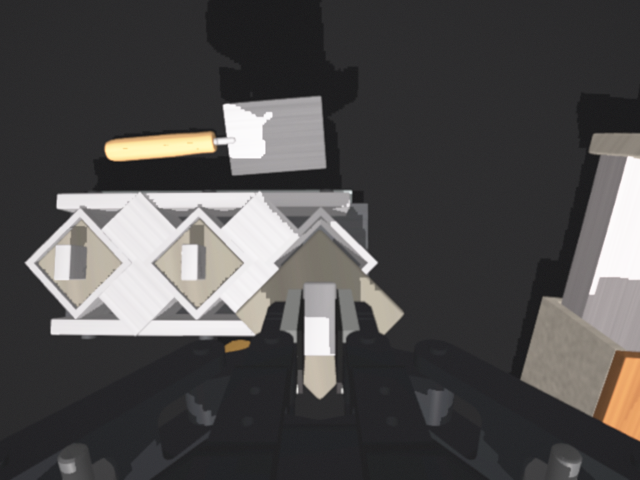

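Cube_3 hangs in the jaws, still tilted 20°, and its pocket at about (320,260) is empty. The drawer is open and the bystanders look unmoved. I'll carry it across at this height.

```bash

python3 -m pendant '{"jaw":[-1,-1,-1,-1,-1],"linear":[[0,0.008,0],[0,0.018,0],[0,0.026,0],[0,0.03,0],[0,0.03,0]],"twist":[0,0,0,0,0]}' 45
python3 -m pendant '{"jaw":[-1,-1,-1,-1,-1],"linear":[[0,0.03,0],[0,0.03,0],[0,0.03,0],[0,0.03,0],[0,0.03,0]],"twist":[0,0,0,0,0]}' 45
python3 -m pendant '{"jaw":[-1,-1,-1,-1,-1],"linear":[[0,0.028,0],[0,0.024,0],[0,0.018,0],[0,0.012,0],[0,0.006,0]],"twist":[0,0,0,0,0]}' 45
python3 -c "
from h import *
to(512,230,100)"
```

```text
t: 19.67
ee_pos: [510.0, -8.9, 200.4]
tcp_rot: [-0.001, -0.001, 1.0, 0.0]
ft_force: [1.2, -0.3, -3.3]
opening: 10.5
t: 20.08
ee_pos: [509.5, 141.5, 200.5]
tcp_rot: [-0.001, -0.001, 1.0, -0.0]
ft_force: [0.0, 1.1, -2.7]
opening: 10.7
t: 20.5
ee_pos: [509.5, 229.2, 200.6]
tcp_rot: [-0.001, -0.002, 1.0, -0.0]
ft_force: [1.4, 0.2, -2.9]
opening: 10.6
t 20.5 tcp [509.5 229.2 200.6] q [-9.e-04 -2.e-03  1.e+00 -3.e-04] F [ 1.4  0.2 -2.9] op 10.6
toolx yaw -179.77 tilt 0.11
tool vec mm [ -2.68   0.84 100.58]
```

```bash

python3 -m pendant '{"jaw":[-1,-1,-1,-1,-1],"linear":[[0,0,0.012],[0,0,0.018],[0,0,0.018],[0,0,0.016],[0,0,0.014]],"twist":[0,0,0,0,0]}' 45
python3 -m pendant '{"jaw":[-1,-1,-1,-1,-1],"linear":[[0,0,0.012],[0,0,0.012],[0,0,0.008],[0,0,0.006],[0,0,0.003]],"twist":[0,0,0,0,0]}' 45
python3 - <<'E'
from h import *
to(510,230,55)
p=viewer.capture("wrist"); cv2.imwrite("pics/w12.png",p["pixels"])
p=viewer.capture("scene"); cv2.imwrite("pics/s12.png",cv2.resize(p["pixels"][180:360,330:530],None,fx=3.3,fy=3.3,interpolation=cv2.INTER_CUBIC))
E
```

```text
t: 20.92
ee_pos: [509.8, 226.8, 122.1]
tcp_rot: [-0.001, -0.001, 1.0, -0.0]
ft_force: [0.5, 0.8, -4.4]
opening: 10.8
t: 21.33
ee_pos: [510.1, 227.5, 82.1]
tcp_rot: [-0.0, -0.001, 1.0, -0.0]
ft_force: [-1.1, -1.1, -3.5]
opening: 11.0
t 21.33 tcp [510.1 227.5  82.1] q [-3.0e-04 -1.1e-03  1.0e+00 -1.0e-04] F [-1.1 -1.1 -3.5] op 11.0
toolx yaw -179.87 tilt 0.04
tool vec mm [ 0.07  2.53 27.09]
```

View pics/s12.png

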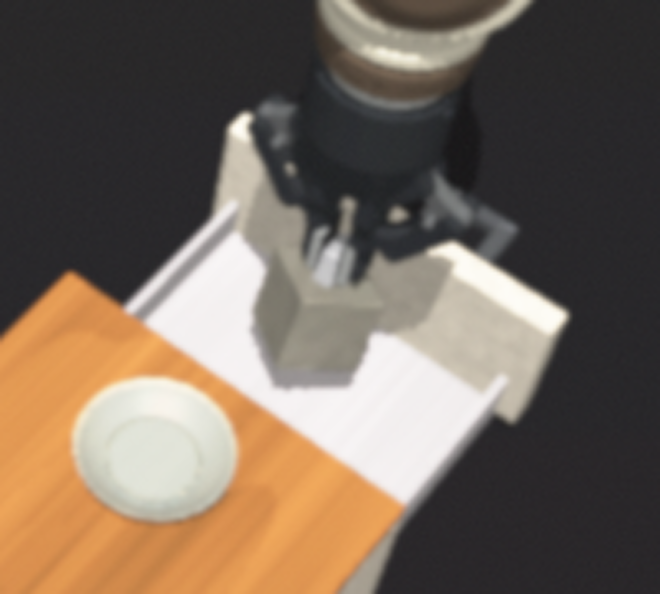

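View pics/w12.png

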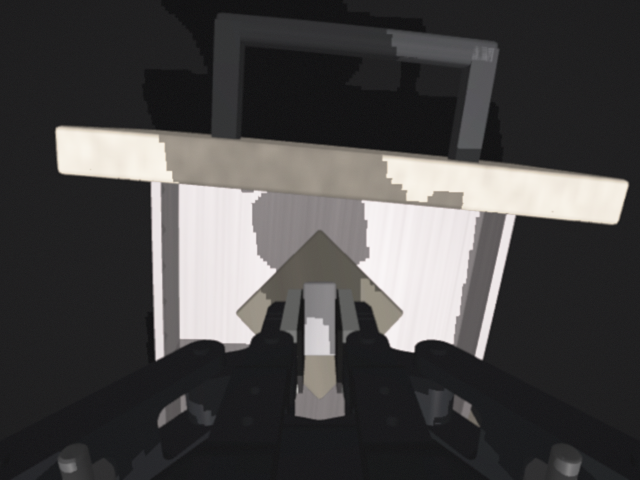

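The cube is over the bare floor, between the side walls and clear of the drawer front. Lowering to corner contact with the grip eased to 20 N.

```bash

python3 -m pendant '{"jaw":[-1,-1,-1,-1,-1],"linear":[[0,0,0.004],[0,0,0.005],[0,0,0.004],[0,0,0.003],[0,0,0.003]],"twist":[0,0,0,0,0]}' 30
python3 -m pendant '{"jaw":[-1,-1,-1,-1,-1],"linear":[[0,0,0.002],[0,0,0.001],[0,0,0.001],[0,0,0.001],[0,0,0]],"twist":[0,0,0,0,0]}' 20
```

```text
t: 21.85
ee_pos: [510.2, 227.7, 63.4]
tcp_rot: [-0.0, -0.001, 1.0, -0.0]
ft_force: [0.6, -0.7, -3.6]
opening: 10.8
t: 22.27
ee_pos: [510.3, 227.7, 58.8]
tcp_rot: [-0.0, -0.001, 1.0, -0.0]
ft_force: [-0.2, -0.9, -3.5]
opening: 10.8
```

```bash

python3 -m pendant '{"jaw":[-1,-1,-1,-1,-1],"linear":[[0,0,0.001],[0,0,0.001],[0,0,0],[0,0,0],[0,0,0]],"twist":[0,0,0,0,0]}' 20
```

```text
t: 22.68
ee_pos: [510.3, 227.7, 56.9]
tcp_rot: [0.0, -0.001, 1.0, -0.0]
ft_force: [0.4, -0.8, -2.9]
opening: 10.6
```

```bash

python3 -m pendant '{"jaw":[-1,-1,-1,-1,-1],"linear":[[0,0,0.001],[0,0,0.0005],[0,0,0.0005],[0,0,0],[0,0,0]],"twist":[0,0,0,0,0]}' 20
python3 -m pendant '{"jaw":[-1,-1,-1,-1,-1],"linear":[[0,0,0.0005],[0,0,0.0005],[0,0,0],[0,0,0],[0,0,0]],"twist":[0,0,0,0,0]}' 20
```

```text
t: 23.1
ee_pos: [510.2, 227.7, 54.8]
tcp_rot: [-0.0, -0.001, 1.0, -0.0]
ft_force: [-0.0, 0.0, -3.2]
opening: 10.5
t: 23.52
ee_pos: [510.3, 227.6, 53.9]
tcp_rot: [0.0, -0.001, 1.0, -0.0]
ft_force: [0.7, 0.3, -3.4]
opening: 10.7
```

```bash

python3 -m pendant '{"jaw":[-1,-1,-1,-1,-1],"linear":[[0,0,0.0005],[0,0,0.0005],[0,0,0],[0,0,0],[0,0,0]],"twist":[0,0,0,0,0]}' 20
python3 -m pendant '{"jaw":[-1,-1,-1,-1,-1],"linear":[[0,0,0.0005],[0,0,0.0005],[0,0,0],[0,0,0],[0,0,0]],"twist":[0,0,0,0,0]}' 20
```

```text
t: 23.93
ee_pos: [510.4, 227.7, 53.1]
tcp_rot: [0.0, -0.001, 1.0, 0.0]
ft_force: [1.2, -0.3, 0.4]
opening: 10.7
t: 24.35
ee_pos: [510.7, 227.8, 52.7]
tcp_rot: [0.001, -0.001, 1.0, 0.0]
ft_force: [-0.2, -0.3, 5.4]
opening: 10.7
```

Corner contact at TCP z ≈ 53. Now I'll roll the cube upright about that corner, moving +x and slightly down.

```bash

python3 -m pendant '{"jaw":[-1,-1,-1,-1,-1],"linear":[[-0.001,0,0.0003],[-0.001,0,0.0003],[-0.001,0,0.0003],[0,0,0],[0,0,0]],"twist":[0,0,0,0,0]}' 20
python3 -m pendant '{"jaw":[-1,-1,-1,-1,-1],"linear":[[-0.001,0,0.0005],[-0.001,0,0.0005],[-0.001,0,0.0005],[0,0,0],[0,0,0]],"twist":[0,0,0,0,0]}' 20
python3 - <<'E'
from h import *
p=viewer.capture("wrist"); cv2.imwrite("pics/w13.png",p["pixels"]);W=cloud(p)
for v in range(286,350,8): print(v,W[v,321].round(1))
E
```

```text
t: 24.77
ee_pos: [513.9, 227.7, 52.5]
tcp_rot: [0.001, -0.001, 1.0, 0.0]
ft_force: [-2.0, -2.2, 10.2]
opening: 10.7
t: 25.18
ee_pos: [517.6, 227.7, 52.2]
tcp_rot: [0.002, -0.001, 1.0, 0.0]
ft_force: [-1.0, -3.4, 18.7]
opening: 10.6
286 [502.9 227.7  91.1]
294 [505.2 227.7  92.9]
302 [507.9 227.7  94. ]
310 [510.8 227.7  94.3]
318 [513.3 227.7  95.7]
326 [515.6 227.7  97.4]
334 [518.6 227.7  97.5]
342 [521.2 227.7  98.6]
```

View pics/w13.png

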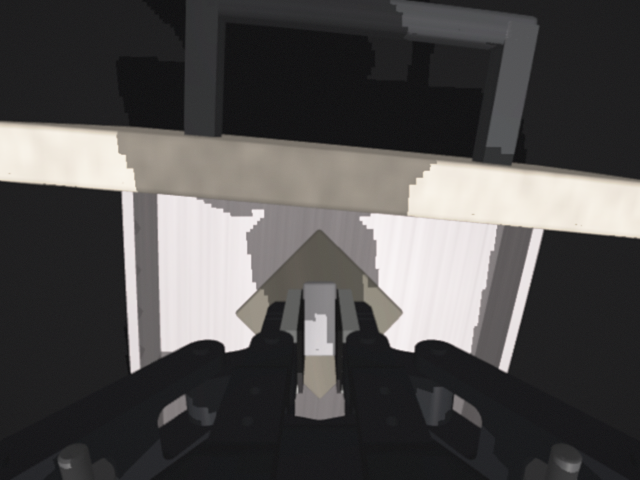

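Still tilted about 20°; the tab top slopes 91→98.6, and the corner slid with 18.7 N of press. The grip is too stiff to pivot, so I'll ease the press and loosen the jaws gradually.

```bash

python3 -m pendant '{"jaw":[-1,-0.95,-0.9,-0.88,-0.86],"linear":[[0,0,-0.0008],[0,0,0],[0,0,0],[0,0,0],[0,0,0]],"twist":[0,0,0,0,0]}' 20
python3 -m pendant '{"jaw":[-0.84,-0.83,-0.82,-0.81,-0.80],"linear":[[0,0,0],[0,0,0],[0,0,0],[0,0,0],[0,0,0]],"twist":[0,0,0,0,0]}' 20
python3 -m pendant '{"jaw":[-0.79,-0.785,-0.78,-0.775,-0.77],"linear":[[0,0,0],[0,0,0],[0,0,0],[0,0,0],[0,0,0]],"twist":[0,0,0,0,0]}' 20
```

```text
t: 25.65
ee_pos: [517.4, 227.6, 52.4]
tcp_rot: [0.002, -0.001, 1.0, 0.0]
ft_force: [-0.8, -3.3, 12.7]
opening: 10.3
t: 26.07
ee_pos: [517.4, 227.6, 52.4]
tcp_rot: [0.002, -0.001, 1.0, 0.0]
ft_force: [-0.5, -2.8, 12.5]
opening: 10.5
t: 26.48
ee_pos: [517.4, 227.6, 52.4]
tcp_rot: [0.002, -0.001, 1.0, 0.0]
ft_force: [-1.1, -2.0, 12.3]
opening: 10.6
```

```bash

python3 -m pendant '{"jaw":[-0.765,-0.76,-0.755,-0.75,-0.75],"linear":[[0,0,0],[0,0,0],[0,0,0],[0,0,0],[0,0,0]],"twist":[0,0,0,0,0]}' 20
python3 -m pendant '{"jaw":[-0.745,-0.745,-0.74,-0.74,-0.74],"linear":[[0,0,0],[0,0,0],[0,0,0],[0,0,0],[0,0,0]],"twist":[0,0,0,0,0]}' 20
```

```text
t: 26.9
ee_pos: [517.4, 227.6, 52.4]
tcp_rot: [0.002, -0.001, 1.0, 0.0]
ft_force: [-1.0, -3.4, 13.5]
opening: 10.7
t: 27.32
ee_pos: [517.4, 227.6, 52.3]
tcp_rot: [0.002, -0.001, 1.0, 0.0]
ft_force: [-0.4, -2.5, 12.3]
opening: 11.2
```

```bash

python3 -m pendant '{"jaw":[-0.737,-0.735,-0.735,-0.732,-0.73],"linear":[[0,0,0],[0,0,0],[0,0,0],[0,0,0],[0,0,0]],"twist":[0,0,0,0,0]}' 20
python3 -m pendant '{"jaw":[-0.728,-0.726,-0.724,-0.722,-0.72],"linear":[[0,0,0],[0,0,0],[0,0,0],[0,0,0],[0,0,0]],"twist":[0,0,0,0,0]}' 20
```

```text
t: 27.73
ee_pos: [517.6, 227.7, 52.2]
tcp_rot: [0.002, -0.001, 1.0, 0.0]
ft_force: [1.8, -1.8, 11.2]
opening: 12.0
t: 28.15
ee_pos: [517.6, 227.9, 51.8]
tcp_rot: [0.002, -0.001, 1.0, 0.0]
ft_force: [2.6, -2.0, 5.4]
opening: 12.1
```

```bash

cat > tab.py <<'E'
from h import *
import sys
st()
p=viewer.capture("wrist"); cv2.imwrite(sys.argv[1],p["pixels"]);W=cloud(p)
Q=np.array([W[v,321] for v in range(290,350,2)]); Q=Q[~np.isnan(Q[:,0])]; Q=Q[abs(Q[:,2]-np.median(Q[:,2]))<6]
k=np.polyfit(Q[:,0],Q[:,2],1); print("tab slope deg",np.degrees(np.arctan(k[0])).round(1),"x",Q[:,0].min().round(1),Q[:,0].max().round(1),"z mean",Q[:,2].mean().round(1))
E
python3 tab.py pics/w14.png
python3 -m pendant '{"jaw":[-0.72,-0.72,-0.72,-0.72,-0.72],"linear":[[-0.001,0,0.0005],[-0.001,0,0.0005],[-0.001,0,0.0005],[-0.001,0,0.0005],[0,0,0]],"twist":[0,0,0,0,0]}' 20
python3 tab.py pics/w15.png
```

```text
t 28.15 tcp [517.6 227.9  51.8] q [ 1.7e-03 -1.1e-03  1.0e+00  4.0e-04] F [ 2.6 -2.   5.4] op 12.1
tab slope deg 16.2 x 503.8 523.4 z mean 95.8
t: 28.62
ee_pos: [520.5, 227.7, 48.1]
tcp_rot: [0.0, -0.001, 1.0, 0.0]
ft_force: [1.6, -1.0, 1.9]
opening: 12.1
t 28.62 tcp [520.5 227.7  48.1] q [ 1.0e-04 -1.2e-03  1.0e+00  0.0e+00] F [ 1.6 -1.   1.9] op 12.1
tab slope deg 14.7 x 507.4 525.6 z mean 93.7
```

It's pivoting now (tab slope 14.7°). I'll keep loosening in tiny steps while following with +x.

```bash

python3 -m pendant '{"jaw":[-0.72,-0.72,-0.72,-0.72,-0.72],"linear":[[-0.001,0,0],[-0.001,0,0],[-0.001,0,0],[-0.001,0,0],[0,0,0]],"twist":[0,0,0,0,0]}' 20
python3 tab.py pics/w16.png
python3 -m pendant '{"jaw":[-0.72,-0.718,-0.718,-0.716,-0.716],"linear":[[0,0,0],[0,0,0],[0,0,0],[0,0,0],[0,0,0]],"twist":[0,0,0,0,0]}' 20
python3 tab.py pics/w17.png
```

```text
t: 29.08
ee_pos: [524.3, 227.7, 47.9]
tcp_rot: [-0.0, -0.001, 1.0, -0.0]
ft_force: [1.6, 1.0, -0.2]
opening: 12.1
t 29.08 tcp [524.3 227.7  47.9] q [-3.0e-04 -1.2e-03  1.0e+00 -1.0e-04] F [ 1.6  1.  -0.2] op 12.1
tab slope deg 9.4 x 519.9 533.0 z mean 89.5
t: 29.55
ee_pos: [524.2, 227.7, 48.3]
tcp_rot: [-0.0, -0.001, 1.0, -0.0]
ft_force: [0.2, -0.7, 0.1]
opening: 11.9
t 29.55 tcp [524.2 227.7  48.3] q [-1.0e-04 -1.2e-03  1.0e+00 -0.0e+00] F [ 0.2 -0.7  0.1] op 11.9
tab slope deg 11.2 x 521.0 533.5 z mean 88.6
```

View pics/w17.png

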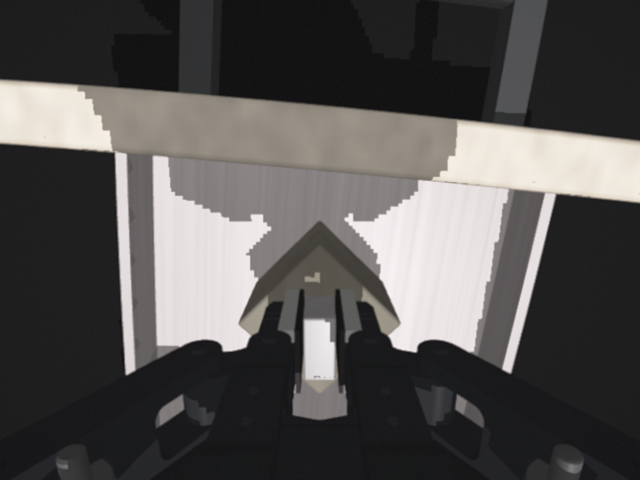

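```bash

cat > prof.py <<'E'
from h import *
import sys
p=viewer.capture("wrist"); cv2.imwrite(sys.argv[1],p["pixels"]);W=cloud(p);st()
print([(v,*W[v,321][[0,2]].round(1).tolist()) for v in range(222,420,6)])
E
python3 prof.py pics/w18.png
```

```text
t 29.65 tcp [524.2 227.7  48.3] q [-0.     -0.0012  1.      0.    ] F [ 0.2 -0.4  0.4] op 12.1
[(222, 500.0, 21.9), (228, 500.1, 35.4), (234, 499.9, 48.4), (240, 499.9, 59.1), (246, 500.4, 66.7), (252, 502.4, 68.5), (258, 504.8, 68.8), (264, 507.7, 67.9), (270, 510.0, 68.5), (276, 512.4, 69.0), (282, 515.3, 68.3), (288, 517.4, 69.5), (294, 520.3, 69.0), (300, 521.6, 72.2), (306, 521.6, 78.0), (312, 521.6, 83.5), (318, 521.2, 89.3), (324, 523.5, 89.5), (330, 525.8, 89.8), (336, 528.1, 90.0), (342, 530.8, 89.6), (348, 533.4, 89.3), (354, 535.8, 89.7), (360, 538.4, 89.5), (366, 540.9, 89.6), (372, 543.3, 89.9), (378, 546.4, 89.1), (384, 563.6, 68.5), (390, 567.2, 67.8), (396, 606.6, 19.0), (402, 611.1, 18.8), (408, 615.4, 18.7), (414, 620.0, 18.5)]
```

The profile shows the cube upright: its front edge is vertical at x = 500 (z 22–67), the top is level at 68.5, and the tab top is level at 89.6. Releasing.

```bash

python3 -m pendant '{"jaw":[-0.71,-0.7,-0.68,-0.65,-0.6],"linear":[[0,0,0],[0,0,0],[0,0,0],[0,0,0],[0,0,0]],"twist":[0,0,0,0,0]}' 20
python3 -m pendant '{"jaw":[-0.5,-0.4,-0.3,-0.25,-0.25],"linear":[[0,0,0],[0,0,0],[0,0,0],[0,0,0],[0,0,0]],"twist":[0,0,0,0,0]}' 20
python3 -m pendant '{"jaw":[-0.25,-0.25,-0.25,-0.25,-0.25],"linear":[[0,0,-0.004],[0,0,-0.008],[0,0,-0.015],[0,0,-0.02],[0,0,-0.025]],"twist":[0,0,0,0,0]}' 20
python3 -m pendant '{"jaw":[-0.25,-0.25,-0.25,-0.25,-0.25],"linear":[[0,0,-0.03],[0,0,-0.03],[0,0,-0.02],[0,0,-0.01],[0,0,0]],"twist":[0,0,0,0,0]}' 20
python3 prof.py pics/w19.png
```

```text
t: 30.07
ee_pos: [524.3, 227.7, 48.3]
tcp_rot: [0.0, -0.001, 1.0, 0.0]
ft_force: [0.3, -0.4, -0.3]
opening: 17.3
t: 30.48
ee_pos: [524.3, 227.7, 48.2]
tcp_rot: [-0.0, -0.001, 1.0, -0.0]
ft_force: [0.0, -0.6, 0.3]
opening: 32.3
t: 30.9
ee_pos: [523.7, 227.5, 120.7]
tcp_rot: [-0.001, -0.001, 1.0, -0.0]
ft_force: [-0.0, 0.2, -0.1]
opening: 32.1
t: 31.32
ee_pos: [525.1, 228.1, 213.1]
tcp_rot: [0.002, -0.001, 1.0, 0.001]
ft_force: [0.8, 0.3, -1.1]
opening: 32.0
t 31.37 tcp [524.7 227.9 210.9] q [ 8.0e-04 -1.2e-03  1.0e+00  3.0e-04] F [-0.  -0.4 -0.6] op 31.9
[(222, 522.1, 88.8), (228, 526.8, 89.1), (234, 531.5, 89.3), (240, 536.1, 90.3), (246, 540.8, 90.8), (252, 546.1, 89.2), (258, 557.4, 69.1), (264, 563.0, 68.1), (270, 585.8, 18.4), (276, 592.0, 18.6), (282, 597.9, 19.8), (288, 604.9, 18.3), (294, 611.3, 18.5), (300, 618.1, 17.7), (306, 624.2, 18.9), (312, 630.7, 19.3), (318, 637.6, 18.8), (324, 644.9, 17.9), (330, 651.5, 18.5), (336, 658.4, 18.4), (342, 665.2, 18.8), (348, 616.4, 114.1), (354, 619.2, 118.2), (360, 624.1, 118.7), (366, 629.6, 118.4), (372, 634.9, 118.4), (378, 640.9, 117.7), (384, 645.7, 118.6), (390, 651.3, 118.4), (396, 645.6, 133.6), (402, 656.5, 126.4), (408, 664.9, 122.8), (414, 671.0, 122.4)]
```

View pics/w19.png

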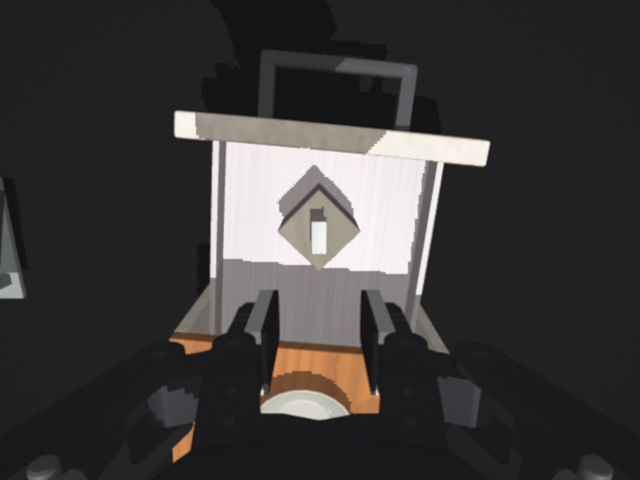

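The cube stands free in the drawer at (319,230), upright. I'll back the arm out of the top view and check the drawer and bystanders.

```bash

python3 -m pendant '{"jaw":[-0.25,-0.25,-0.25,-0.25,-0.25],"linear":[[0.01,-0.01,0],[0.02,-0.02,0],[0.02,-0.03,0],[0.02,-0.03,0],[0.02,-0.03,0]],"twist":[0,0,0,0,0]}' 20
python3 -m pendant '{"jaw":[-0.25,-0.25,-0.25,-0.25,-0.25],"linear":[[0.02,-0.02,0],[0.01,-0.01,0],[0,0,0],[0,0,0],[0,0,0]],"twist":[0,0,0,0,0]}' 20
python3 - <<'E'
from h import *
np.set_printoptions(suppress=True,precision=1)
p=viewer.capture("top");W=cloud(p);x,y,z=W[...,0],W[...,1],W[...,2];st()
cv2.imwrite("pics/t20.png",p["pixels"])
W0=np.load("pics/top.npz")["W"]
for n in ["dish","spatula","weight","cube_1"]:
    for o in viewer.outline_of(n,p)[:3]:
        P=W[o["pixels"]]; print(n,round(o["confidence"],2),o["extent"],np.nanmedian(P,0))
d=(z>80)&(z<97)&(x>380)&(x<420)&(y>160)&(y<300); print("bar",d.sum(),np.median(W[d],0))
c=(abs(x-533)<16)&(abs(y-228)<20)&(z>60)&(z<75); P=W[c]; k=np.linalg.lstsq(np.c_[P[:,:2],np.ones(len(P))],P[:,2],rcond=None)[0]; print("cube top plane",len(P),k[:2],P.mean(0))
E
```

```text
t: 31.78
ee_pos: [432.8, 106.4, 207.9]
tcp_rot: [-0.002, -0.002, 1.0, -0.0]
ft_force: [0.6, -0.9, 1.3]
opening: 32.1
t: 32.2
ee_pos: [404.9, 77.8, 209.2]
tcp_rot: [-0.001, -0.001, 1.0, -0.0]
ft_force: [-0.6, 0.1, 0.2]
opening: 32.0
t 32.25 tcp [405.   77.9 209.3] q [-0. -0.  1. -0.] F [-0.4  0.  -1.3] op 32.4
dish 0.83 [189.6, 164.5, 235.9, 209.6] [683.6 219.1 127.2]
spatula 0.73 [394.2, 304.2, 505.6, 345.0] [ 450.  -178.2    2.2]
weight 0.77 [426.7, 188.7, 451.7, 219.4] [ 677.8 -202.4   42.8]
cube_1 0.93 [189.6, 259.5, 232.6, 295.6] [531.6 224.5  68.4]
cube_1 0.76 [489.9, 252.0, 530.9, 286.8] [ 540.8 -306.    90.9]
cube_1 0.71 [438.0, 252.3, 474.8, 287.2] [ 539.4 -211.9   91.2]
bar 0 [nan nan nan]
cube top plane 275 [0. 0.] [531.4 225.7  68.7]
  return _methods._mean(a, axis=axis, dtype=dtype,
  ret = um.true_divide(
```

View pics/t20.png

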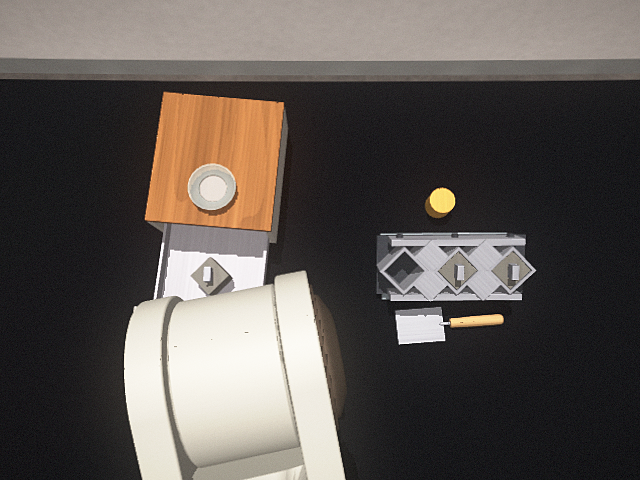

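The cube's top plane is level and all bystanders are unmoved, but the arm hides the handle. I'll check the drawer's position in the scene view.

```bash
python3 - <<'E'
from h import *
np.set_printoptions(suppress=True,precision=1)
p=viewer.capture("scene");W=cloud(p);x,y,z=W[...,0],W[...,1],W[...,2]
cv2.imwrite("pics/s20.png",p["pixels"])
d=(z>80)&(z<97)&(x>380)&(x<425)&(y>160)&(y<310);Q=W[d]; 
if len(Q):
    Q=Q[Q[:,0]<np.percentile(Q[:,0],3)+16]; print("bar",len(Q),Q.mean(0),Q[:,1].min(),Q[:,1].max())
d=(z>103)&(z<111)&(x>420)&(x<500)&(y>90)&(y<370); P=W[d]; print("front top",len(P),P.mean(0))
E
```

```text
bar 356 [409.7 240.6  89.9] 186.5565657951451 297.5770227416598
front top 963 [460.3 242.1 107. ]
```

View pics/s20.png

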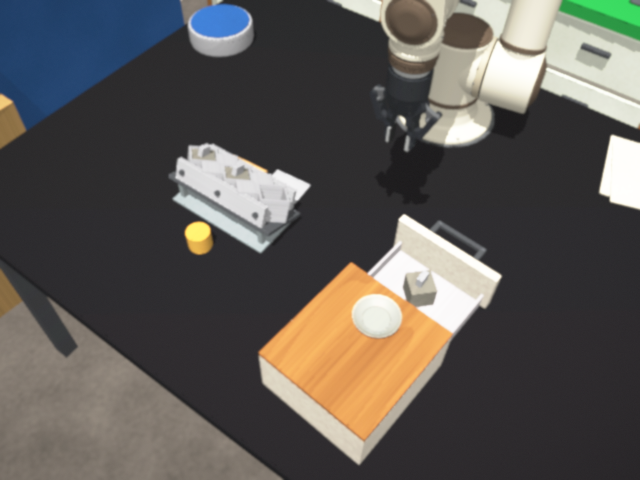

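```bash
python3 - <<'E'
import cv2,numpy as np
a=cv2.imread("pics/s11.png",0).astype(np.float32);b=cv2.imread("pics/s20.png",0).astype(np.float32)
from h import *
p=viewer.capture("scene")
q=proj(p,[[460,242,107],[455,242.4,107]]); print("px per 5mm out",q[1]-q[0])
for (r0,r1,c0,c1) in [(205,315,450,505),(215,262,420,500),(255,310,455,505),(330,450,265,440)]:
    t=a[r0:r1,c0:c1]; s=b[r0-6:r1+6,c0-6:c1+6]
    m=cv2.matchTemplate(s,t,cv2.TM_CCOEFF_NORMED); _,v,_,l=cv2.minMaxLoc(m)
    i,j=l[1],l[0]; 
    fx=(m[i,j+1]-m[i,j-1])/2/(2*m[i,j]-m[i,j+1]-m[i,j-1]); fy=(m[i+1,j]-m[i-1,j])/2/(2*m[i,j]-m[i+1,j]-m[i-1,j])
    print(v,j-6+fx,i-6+fy)
a=cv2.imread("pics/t6.png",0).astype(np.float32);b=cv2.imread("pics/t20.png",0).astype(np.float32)
E
```

```text
px per 5mm out [ 1.44167062 -1.61217534]
0.9979009628295898 -0.22061543 0.68683934
0.9988939762115479 0.18438148 0.80667555
0.9957517981529236 -0.3155265 0.6406529
0.9999305605888367 0.0007129196 0.0020045727
```

Image matching suggests the drawer crept in about 2 mm while I rolled the cube, leaving it at roughly 146–148 mm. The limit is 143 and there is plenty of time, so I'll hook the handle from inside with shut fingers and draw the drawer gently back to its stop.

```bash

python3 -m pendant '{"jaw":[-0.6,-1,-1,-1,-1],"linear":[[-0.005,0.02,0],[-0.007,0.036,0],[-0.007,0.036,0],[-0.006,0.036,0],[-0.002,0.02,0]],"twist":[0,0,0,0,0]}' 20
python3 -m pendant '{"jaw":[-1,-1,-1,-1,-1],"linear":[[0,0.014,0],[0,0,0.02],[0,0,0.02],[0,0,0.01],[0,0,0]],"twist":[0,0,0,0,0]}' 20
python3 - <<'E'
from h import *
to(432.5,242,45)
p=viewer.capture("wrist"); cv2.imwrite("pics/w21.png",p["pixels"]);W=cloud(p);x,y,z=W[...,0],W[...,1],W[...,2]
d=(z>80)&(z<95)&(x>385)&(x<425)&(y>195)&(y<290); print(d.sum(),np.percentile(W[d],[2,50,98],axis=0).round(1))
d=(z>103)&(z<111)&(x>430)&(x<490)&(y>200)&(y<280); print(d.sum(),np.percentile(W[d],[2,50,98],axis=0).round(1))
E
```

```text
t: 32.97
ee_pos: [431.6, 228.6, 209.6]
tcp_rot: [-0.0, -0.002, 1.0, 0.0]
ft_force: [-0.1, -0.4, -0.1]
opening: 0.3
t: 33.38
ee_pos: [430.3, 239.1, 157.9]
tcp_rot: [-0.002, -0.001, 1.0, -0.001]
ft_force: [-0.3, -0.1, 0.2]
opening: -0.1
t 33.38 tcp [430.3 239.1 157.9] q [-1.7e-03 -1.3e-03  1.0e+00 -9.0e-04] F [-0.3 -0.1  0.2] op -0.1
toolx yaw -179.85 tilt 0.22
tool vec mm [ -2.58   3.08 112.84]
2807 [[400.5 195.7  82.6]
 [408.2 243.3  89.4]
 [421.5 288.8  90.9]]
2447 [[448.3 201.  103.5]
 [456.6 236.  105.5]
 [469.  278.9 106.9]]
```

View pics/w21.png

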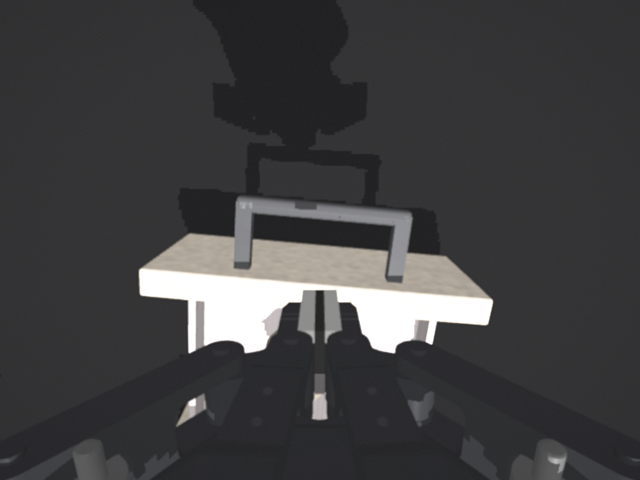

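The bar is at x ≈ 408 and the front face at about 449, so the gap centre is 431. Lowering into the gap.

```bash

python3 -m pendant '{"jaw":[-1,-1,-1,-1,-1],"linear":[[0,0.002,0.012],[0,0,0.014],[0,0,0.012],[0,0,0.008],[0,0,0]],"twist":[0,0,0,0,0]}' 20
python3 -m pendant '{"jaw":[-1,-1,-1,-1,-1],"linear":[[0,0,0],[0,0,0],[0,0,0],[0,0,0],[0,0,0]],"twist":[0,0,0,0,0]}' 20
python3 tab.py pics/w22.png
```

```text
t: 33.85
ee_pos: [430.6, 241.1, 112.6]
tcp_rot: [-0.001, -0.001, 1.0, -0.001]
ft_force: [-0.2, 0.6, -0.1]
opening: -0.1
t: 34.27
ee_pos: [431.5, 241.6, 114.7]
tcp_rot: [0.0, -0.001, 1.0, 0.0]
ft_force: [-0.4, 0.7, -0.8]
opening: 0.1
t 34.27 tcp [431.5 241.6 114.7] q [ 3.0e-04 -1.2e-03  1.0e+00  2.0e-04] F [-0.4  0.7 -0.8] op 0.1
tab slope deg -83.5 x 420.7 421.2 z mean 171.0
```

View pics/w22.png

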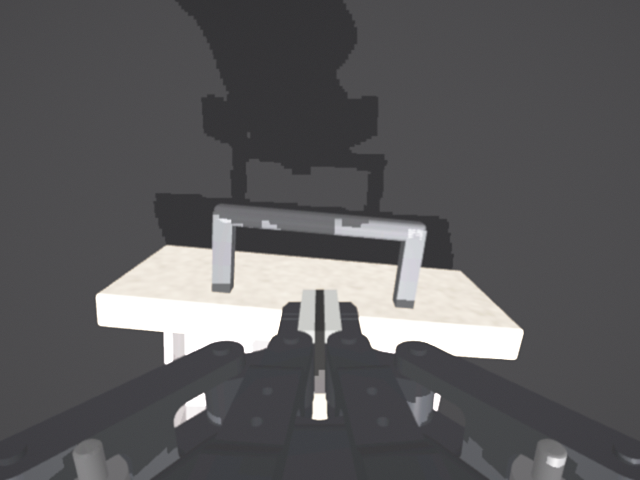

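```bash

python3 -m pendant '{"jaw":[-1,-1,-1,-1,-1],"linear":[[0,0,0.008],[0,0,0.008],[0,0,0.008],[0,0,0.008],[0,0,0.006]],"twist":[0,0,0,0,0]}' 20
python3 -m pendant '{"jaw":[-1,-1,-1,-1,-1],"linear":[[0,0,0.007],[0,0,0.007],[0,0,0.007],[0,0,0.007],[0,0,0.003]],"twist":[0,0,0,0,0]}' 20
python3 -m pendant '{"jaw":[-1,-1,-1,-1,-1],"linear":[[0.002,0,0],[0.002,0,0],[0.001,0,0],[0.001,0,0],[0,0,0]],"twist":[0,0,0,0,0]}' 20
```

```text
t: 34.73
ee_pos: [430.8, 241.2, 74.7]
tcp_rot: [-0.001, -0.001, 1.0, -0.0]
ft_force: [-0.0, -0.6, 0.4]
opening: -0.2
t: 35.15
ee_pos: [430.9, 241.3, 44.0]
tcp_rot: [-0.0, -0.001, 1.0, -0.0]
ft_force: [0.4, -0.6, 0.5]
opening: -0.3
t: 35.57
ee_pos: [425.2, 241.6, 45.6]
tcp_rot: [0.0, -0.001, 1.0, 0.0]
ft_force: [0.8, 0.9, -0.9]
opening: -0.1
```

```bash

python3 -m pendant '{"jaw":[-1,-1,-1,-1,-1],"linear":[[0.001,0,0],[0.001,0,0],[0.0005,0,0],[0.0005,0,0],[0,0,0]],"twist":[0,0,0,0,0]}' 20
python3 -m pendant '{"jaw":[-1,-1,-1,-1,-1],"linear":[[0.0005,0,0],[0.0005,0,0],[0.0005,0,0],[0,0,0],[0,0,0]],"twist":[0,0,0,0,0]}' 20
```

```text
t: 35.98
ee_pos: [422.4, 241.6, 45.5]
tcp_rot: [0.0, -0.001, 1.0, 0.0]
ft_force: [2.0, 0.7, 1.2]
opening: 0.2
t: 36.4
ee_pos: [422.2, 241.6, 45.6]
tcp_rot: [0.002, -0.001, 1.0, 0.0]
ft_force: [8.1, 1.1, -0.8]
opening: 0.1
```

8 N with no motion, so the drawer is at its stop. The implied bar axis is 406.7, against 406.1 at the first stop. Backing off and rising clear.

```bash

python3 -m pendant '{"jaw":[-1,-1,-1,-1,-1],"linear":[[-0.002,0,0],[-0.002,0,0],[-0.002,0,0],[-0.002,0,0],[0,0,0]],"twist":[0,0,0,0,0]}' 20
python3 -m pendant '{"jaw":[-1,-1,-1,-1,-1],"linear":[[0,0,-0.005],[0,0,-0.012],[0,0,-0.02],[0,0,-0.03],[0,0,-0.03]],"twist":[0,0,0,0,0]}' 20
python3 -m pendant '{"jaw":[-1,-1,-1,-1,-1],"linear":[[0,0,-0.03],[0,0,-0.03],[0.01,-0.02,-0.01],[0.02,-0.03,0],[0.02,-0.03,0]],"twist":[0,0,0,0,0]}' 20
python3 -m pendant '{"jaw":[-1,-1,-1,-1,-1],"linear":[[0.01,-0.03,0],[0.01,-0.02,0],[0,0,0],[0,0,0],[0,0,0]],"twist":[0,0,0,0,0]}' 20
python3 - <<'E'
from h import *
np.set_printoptions(suppress=True,precision=1)
st()
p=viewer.capture("scene");W=cloud(p);x,y,z=W[...,0],W[...,1],W[...,2]
cv2.imwrite("pics/s23.png",p["pixels"])
d=(z>80)&(z<97)&(x>380)&(x<425)&(y>160)&(y<310);Q=W[d];Q=Q[Q[:,0]<np.percentile(Q[:,0],3)+16]; print("bar",len(Q),Q.mean(0))
p=viewer.capture("top");W=cloud(p);x,y,z=W[...,0],W[...,1],W[...,2]
cv2.imwrite("pics/t23.png",p["pixels"])
for n in ["dish","spatula","weight","cube_1"]:
    for o in viewer.outline_of(n,p)[:3]: print(n,round(o["confidence"],2),np.nanmedian(W[o["pixels"]],0))
E
```

```text
t: 36.82
ee_pos: [428.8, 241.4, 45.0]
tcp_rot: [-0.0, -0.001, 1.0, -0.0]
ft_force: [-0.6, 0.0, -0.3]
opening: 0.2
t: 37.23
ee_pos: [428.2, 241.2, 144.0]
tcp_rot: [-0.0, -0.001, 1.0, -0.0]
ft_force: [0.9, -0.3, 0.6]
opening: -0.1
t: 37.65
ee_pos: [378.6, 161.0, 213.9]
tcp_rot: [0.001, -0.002, 1.0, 0.0]
ft_force: [-0.2, -0.8, 0.7]
opening: -0.3
t: 38.07
ee_pos: [359.3, 111.6, 213.1]
tcp_rot: [0.001, -0.001, 1.0, 0.0]
ft_force: [-0.4, 0.1, 0.3]
opening: -0.1
t 38.07 tcp [359.3 111.6 213.1] q [ 0. -0.  1.  0.] F [-0.4  0.1  0.3] op -0.1
bar 356 [407.5 239.8  89.5]
dish 0.7 [683.5 218.6 127.2]
spatula 0.85 [ 450.  -179.8    2.1]
weight 0.69 [ 677.  -202.3   42.7]
weight 0.53 [683.8 219.  127.3]
cube_1 0.88 [529.8 225.   68.4]
cube_1 0.74 [ 539.5 -211.6   91.1]
cube_1 0.64 [ 540.8 -306.2   91.4]
```

View pics/s23.png

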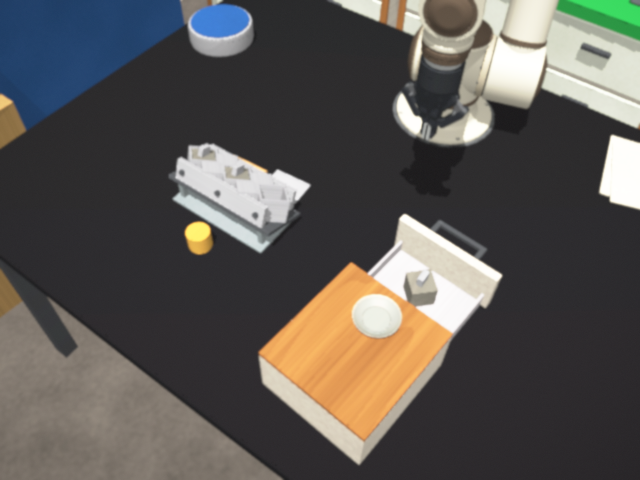

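The bar moved out 2.2 mm and the drawer is at its stop. The cube stands upright at (421,285), the other two cubes are seated, and the bystanders and mould are unchanged. Handing in.

```bash
python3 -c "
from cell import workorder
print(workorder.sign_off())"
```

```text
the job is handed in; nothing more can be done
None
```

I handed the job in at about 38 s. The drawer is out at its stop and the free cube, cube_3, stands upright and released on its floor. The hand-in gives no verdict.

**What I did**
- **Drawer:** I pulled it out to its stop by the handle.
- **Finding the free cube:** I eased cube_3 up 7 mm by its tab. It pulled back with only its weight, about 3.4 N. That settled it, so I never touched cubes 1 and 2.
- **Placing it:** I lifted it straight out along the pocket axis, rolled it upright on one corner in the drawer with a loosened grip, and let go.

**Last checks**
- **Placed cube:** a wrist depth profile just before release showed it upright. After release its top was level, about 50 mm above the floor.
- **Other cubes and bystanders:** cubes 1 and 2, the dish, spatula and weight all measured within about 2 mm of their first readings.
- **Drawer:** pulling on the handle at the end gave 8 N with no movement, so it was on its stop. The arm was clear of everything.

**What disagreed or went wrong**
- **Fingertips:** both cameras showed the tips about 32 mm behind the reported tool point, so my first grasp of the handle closed on nothing. I used the measured offset from then on.
- **Rolling the cube:** the first try slid its corner with about 19 N of press instead of pivoting it. The drawer crept in about 2 mm over the placing, so I drew it back to its stop afterwards.

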